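# Blank off the transfer port and lock its plug with both cam arms

## Robot

A 6-joint arm with a two-finger parallel gripper is mounted at the origin on a cart in front of the work surface, level with it; the furniture and walls round the work are solid. World frame = base frame: x ahead of the robot, y to its left, z up, the work surface at z = 0. Lengths are in m, angles in rad, forces in N, time in s.
With the tool pointing down it reaches from about 0.225 to 0.875 m from the base axis. Payload 3.4 kg.
Tool frame: the origin (TCP) lies between the finger pads; the fingertips stand 11 mm ahead of it and the grasp point (between the pads) lies 8 mm behind it (tips_ahead is the distance from the TCP to the fingertips, in m); z points along the fingers, x is the direction in which the jaws open and shut, and the axes are right-handed (so a half turn about z gives the same grasp; the last joint's range is limited). The gripper opens to 85 mm and grips with 20 to 120 N. Pads are 22 mm wide; open, the fingers measure 114 mm over their backs; the gripper's body (76 mm by 85 mm) begins 54 mm behind the grasp point. The pads swing forward as they close: fully open they stand 13 mm farther back than shut.
Start: joints at [1.152, 0.276, 1.505, -0, 1.361, -0.121], TCP at [0.169, 0.55, 0.242] pointing down, gripper open.
Joint ranges: [-2.89, 2.89], [-0.75, 2.08], [0.22, 2.7], [-1.18, 4.32], [0.11, 2.71], [-2.7, 2.7]. Speed limits (rad/s): [2.57, 2.57, 3.14, 3.14, 3.14, 3.14].

## Interface

Orientations are given as a unit quaternion [w, x, y, z].
In Python, from rig import get_state, get_image, sign_off, masks_of, tips_ahead gives the robot as it stands.
- The arm moves only by the tool play_rows, never from a script. Its argument "series" is a list of rows, each an object of numbers: "fingers": the closure, from -1 (fully open) to 1 (shut); "dx", "dy", "dz": the shift along the world's x, y, z in mm; "turn": the turn about the world's z in rad. A call has 1 to 20 rows; each row shifts and turns the pose as measured when the row begins; what a row does not reach is not made up. A row lasts 1/12 s, in which the tool goes at most 41.7 mm and 7.16 degrees, less where a joint would pass 70% of its speed; a pose out of reach is approached as far as the arm can. A call with a gripper value outside its range is refused whole. The fingers move at their own pace and stop on an object; "squeeze" is the grip in N (left out, the last holds). Time passes only in rows, so rows that do not move let the fingers close. It gives the time, the measured TCP pose, the force and the opening at its end, in the units of the state.
- get_state(): the state, without advancing time (a new reading comes with each control period).
- get_image(name): name is "scene" or "top" or "wrist"; returns a dict with "pixels" (400x640x3 uint8, red, green, blue), "vfov" (degrees; the focal length in pixels is half the picture's height over the tangent of half this angle, whatever the lens; pixels are square), "cx", "cy" (the principal point, pixels), "dist" ([k1, k2, p1, p2, k3] as OpenCV has them; the pictures are not rectified), "rvec" (rotation vector, rad) and "tvec" (3), from world to camera coordinates, as OpenCV has them; the wrist camera has in their place "hand_eye" (4x4, takes a point from camera to tool coordinates, whose origin is the TCP and whose axes are the tool frame's). Camera axes: x right, y down, z forward; pixel columns grow to the right and rows downward; lengths in m; the calibration is good to about 2 mm. A picture is of the moment at which its call begins: read the wrist's pose just before it. There is no depth.
- sign_off(): hands the job in, once; it reports no verdict.
Trained networks look in a picture, given as the dict that the camera call returned (one of the last four; its "shot" number tells which), for a name from the list of things; names that differ only in an ending like _2 or _b are one class to them, and where a whole thing is asked for, a point or a joint stands for the part that bears it (a point fixed in the world has none). Each returns a list of dicts, best first, with "p" (0 to 1); they miss things now and then, are a little off and sometimes report something else, mostly with a low value. They report only what shows in the picture. A call takes as long as a camera call. They do not tell look-alikes from the thing itself.
- masks_of(picture, label): "region" (400x640 bool, what is visible of it) and "xy" ([column, row] in pixels, amid what is visible of it).
The state is a dict: "clock": time; "qpos": joint angles; "qd": joint speeds; "effort": joint torques, N m; "position": TCP position; "ee_rot": TCP orientation; "contact_force": force on the tool from outside, world axes, zero at the start; "moment": the same for the moment, N m; "width": finger opening in m.
Only numpy, scipy, OpenCV 4.12 (cv2) and the standard library are available. Lean on these libraries where they do the work, as an engineer would, in place of code of your own. Each camera call takes 0.05 s, during which the arm holds its last target. There are 200 camera calls.

## Task

Close off the transfer port in the middle of the bench: take the grooved steel plug with the round knob (not the flat blank cap), set it in the mouth of the cam-lever coupler and push it down steadily until you feel it fully home on the gasket, never with more than about 25 N. Then swing both cam arms down together, not one after the other, and press them flat against the coupler's sides so that they lock the plug, never with more than about 25 N on either arm; let go, and leave the other things on the bench where they are.

Things in the scene. Friction and masses are not known exactly. Their poses are not given: they have to be found in the camera images.
- stand: Fixed steel stand of the transfer port. Round foot 110 mm across, 10 mm high, four bolts; sleeve 40 mm across with clamp collar (49 mm across, top 49 mm up); hose nozzle to its +x. Origin: centre of the foot's underside; z up, y through both cam arms towards the left one. The coupler (steel cup, mouth up, 54 mm across, bore 42.4 mm) stands on the same axis, clamped at an unmeasured height.
- port (a point): Centre of the coupler's rim at nominal height, on the stand's axis 125 mm above the foot's underside; axes as the stand's. The coupler is clamped up to 8 mm higher or lower than nominal, differently each time and not measured; rim, gasket, arms and pins all shift with it, so depth must be found by feel.
- seat (a point): Nominal centre of the gasket's seat in the bore, 26.5 mm below port (shifts with the coupler). The tight rubber gasket ring starts 13 to 15.5 mm below the rim; the plug's nose pushes it down against a steady 9 N drag (more than the plug's weight) to the springy seat, where force climbs 6 N per mm (3 mm at most). 15 to 20 N is home; let go, the plug springs back to just below seat level.
- pin_left (a point): Nominal hinge pin of the left cam arm, 27 mm from the axis to +y, 9 mm below the rim (shifts with the coupler); the pin lies along the stand's x between ears that reach 31 mm from the axis. The arm: steel bar 15 mm wide, 7.5 mm thick, reaching 57 mm from the pin, thin pull ring at its end. Shut, the two arms' outer faces are 67 mm apart, flaring to 74 mm at the tips.
- pin_right (a point): Nominal hinge pin of the right cam arm, mirror image of the left, 27 mm from the axis to -y. Shut arms press their lobes into the plug's groove and draw it down 2 mm more. If the plug was left 3 mm or more above the seat, the lobes strike its lip: the arms jam or throw it up. One arm shut alone pushes the plug sideways.
- cam_left (a joint): Angle (rad) of the arm on the stand's +y side: 0 shut (hanging straight down at the coupler's side), 1.57 sticking straight out, more points up and out; starts at 1.75 to 2.05. Stays where left (0.045 N m friction). Free down to about 0.8, then its lobe wedges the plug down: 0.1 to 0.2 N m, i.e. 5 to 8 N pressed inward 25 mm below the pin; below 0.2 it holds by itself.
- cam_right (a joint): Angle (rad) of the arm on the stand's -y side, mirror image of the left: 0 shut, 1.57 straight out, starts at 1.75 to 2.05; same friction and resistance.
- plug: Loose steel plug, 0.27 to 0.39 kg, round about z, 50 mm high, standing upright. Origin: centre of its flat nose (underside). Upwards: lip 40 mm across to 8 mm (edge chamfered 2.5 mm), cone to a 26 mm waist at 18 to 21 mm (groove for the cams), body 40 mm across from 26.5 to 31 mm, neck 17 mm, grip knob 28 mm across from 39 to 50 mm. Home, its top is about 23 mm above the rim.
- blank_cap: Bystander that looks a little like the plug: flat round steel cap 72 mm across, 33 mm high with its small knob, no groove. The plug and the cap stand about 120 mm apart to the left of the port, in either order. Origin: centre of its underside.
- small_vessel: Bystander: small conical steel vessel, 68 mm across, 88 mm high, right of the port. Origin: centre of its underside.
- ferrule: Bystander: flat steel disc 75 mm across, 6 mm thick, lying to the right. Origin: centre of its underside.
- timer: Bystander: white bench timer 68 x 68 x 20 mm, far right. Origin: centre of its underside.
Mind the look-alikes: they are no part of the job. What is shaped like the stand but turquoise is not meant. Of the things that look like the plug, take the one that is nearest to the robot's base at the start.

How it is judged:
By the outcome, as a careful person would: the job done as asked, in the order asked, and still so for the second after the job is handed in, with the robot touching nothing.
It also fails if it takes over 51 s, if anything falls off the work surface, if the arm or the gripper's body presses on something with over 40 N, if the wrist force passes 120 N, or if a joint passes its speed limit or range.

## Working session

There is one attempt and no reset: what is moved stays moved. The work goes in short steps, Python scripts to look and compute and a tool call to move; the robot and the scene stay as the last step left them, time stands still between calls to the robot, and variables do not carry over. Pictures are saved under pics/ and viewed, about 8 in all and at most 12, crops included, and the job is handed in when it is done.

Besides the shell and the picture viewer there is one more tool, called after "Call:" as a command line: name --argument value ..., lists and objects as JSON in quotes. play_rows: Moves the arm, as the interface text tells. Its arguments: {"type":"object","properties":{"series":{"type":"array"},"squeeze":{"type":"number"}},"required":["series"]}

```bash
mkdir -p pics; cat > h.py <<'E'
import numpy as np, cv2
from rig import *
def K(p):
    f=200/np.tan(np.radians(p["vfov"])/2); return np.array([[f,0,p["cx"]],[0,f,p["cy"]],[0,0,1.]])
def pose(p,st=None):
    "R,t world->cam"
    if "rvec" in p: return cv2.Rodrigues(np.array(p["rvec"],float))[0],np.array(p["tvec"],float).ravel()
    from scipy.spatial.transform import Rotation as Ro
    q=st["ee_rot"]; T=np.eye(4); T[:3,:3]=Ro.from_quat([q[1],q[2],q[3],q[0]]).as_matrix(); T[:3,3]=st["position"]
    W=np.linalg.inv(T@np.array(p["hand_eye"])); return W[:3,:3],W[:3,3]
def onplane(p,uv,z,st=None):
    R,t=pose(p,st); n=cv2.undistortPoints(np.array([[uv]],float),K(p),np.array(p["dist"],float)).ravel()
    d=R.T@np.array([n[0],n[1],1]); c=-R.T@t; return c+d*(z-c[2])/d[2]
def proj(p,X,st=None):
    R,t=pose(p,st); return cv2.projectPoints(np.array(X,float).reshape(-1,3),cv2.Rodrigues(R)[0],t,K(p),np.array(p["dist"],float))[0].reshape(-1,2)
def save(p,n,crop=None,s=1):
    im=cv2.cvtColor(p["pixels"],cv2.COLOR_RGB2BGR)
    if crop: im=im[crop[1]:crop[3],crop[0]:crop[2]]
    cv2.imwrite("pics/"+n,cv2.resize(im,None,fx=s,fy=s,interpolation=cv2.INTER_CUBIC))
E
python3 - <<'E'
from h import *
print(get_state()); print(tips_ahead)
for n in("top","scene"):
    p=get_image(n); save(p,n+"0.png"); R,t=pose(p); print(n,-R.T@t,R[2])
    for l in("plug","stand","blank_cap","small_vessel","cam_left"):
        for d in masks_of(p,l):
            r=d["region"]; ys,xs=np.nonzero(r); print(l,round(d["p"],2),d["xy"],r.sum(),xs.min(),xs.max(),ys.min(),ys.max(),onplane(p,d["xy"],.03).round(3))
E
```

```text
{'clock': 0.0, 'qpos': array([ 1.15199248e+00,  2.76619369e-01,  1.50617888e+00,  3.63644582e-05,
        1.36073368e+00, -1.21034545e-01]), 'qd': array([-0.00086694, -0.00012241,  0.00118124, -0.00092604, -0.0005281 ,
        0.00052721]), 'effort': array([-1.75370544e-03, -4.16771686e+01, -2.45820451e+01, -2.37594977e-04,
        1.08690889e-02, -6.67331577e-07]), 'position': array([0.16848948, 0.54919624, 0.2414076 ]), 'ee_rot': array([ 4.62514627e-04,  8.04174878e-01,  5.94391979e-01, -8.52401710e-04]), 'contact_force': array([-0.37181068,  0.3305868 , -0.49763128]), 'moment': array([ 0.05311918,  0.00061299, -0.00166106]), 'width': 0.08498060179939854}
0.011
top [ 0.36683023 -0.05258103  1.65541311] [ 0.11773103  0.01854855 -0.99287228]
plug 0.67 [259.6, 190.0] 87 254 264 187 196 [0.637 0.204 0.03 ]
plug 0.52 [277.3, 190.4] 112 273 283 183 195 [0.633 0.137 0.03 ]
stand 0.97 [248.9, 168.4] 630 236 264 152 179 [0.721 0.244 0.03 ]
stand 0.86 [327.3, 245.2] 843 302 349 228 257 [ 0.422 -0.045  0.03 ]
blank_cap 0.67 [225.0, 255.8] 289 217 236 244 262 [0.394 0.337 0.03 ]
small_vessel 0.7 [361.9, 250.8] 265 354 370 239 258 [ 0.397 -0.172  0.03 ]
scene [-0.05741807 -0.51368628  0.80096702] [ 0.58758593  0.46381435 -0.66303772]
plug 0.72 [280.8, 173.8] 187 275 286 164 181 [0.624 0.196 0.03 ]
plug 0.57 [297.6, 241.5] 1862 272 321 198 268 [ 0.44  -0.035  0.03 ]
plug 0.5 [220.2, 210.2] 210 216 231 201 219 [0.394 0.218 0.03 ]
plug 0.48 [303.5, 181.8] 173 293 305 172 188 [0.638 0.113 0.03 ]
stand 0.88 [299.9, 241.2] 1789 273 320 201 268 [ 0.445 -0.039  0.03 ]
stand 0.77 [290.9, 151.6] 969 278 309 125 168 [0.736 0.252 0.03 ]
blank_cap 0.71 [198.1, 199.7] 312 187 210 190 208 [0.384 0.304 0.03 ]
small_vessel 0.73 [332.0, 277.9] 800 319 346 255 293 [ 0.403 -0.177  0.03 ]
cam_left 0.58 [284.2, 142.1] 4 284 285 142 143 [0.764 0.309 0.03 ]
```

View pics/top0.png

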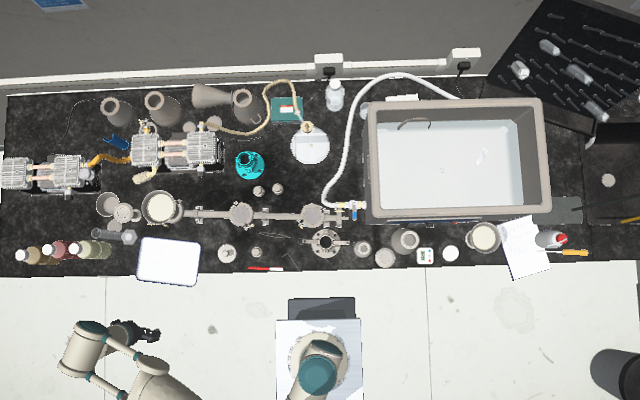

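View pics/scene0.png

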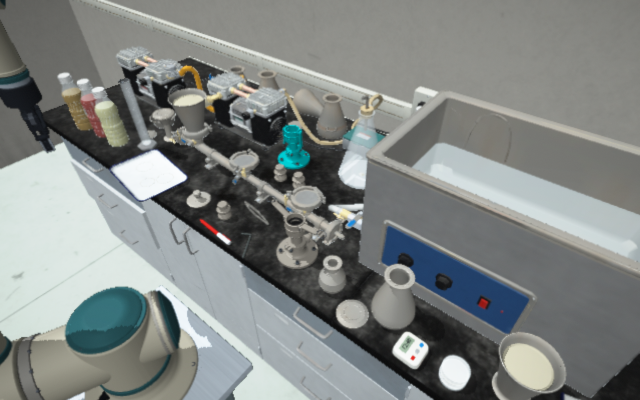

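The top picture shows a row of things near the robot: the cap at (226,254), the plug candidate at (257,253) and the steel stand at (327,243). The turquoise stand is at (249,166), and two more plug look-alikes are farther off at (259,190) and (277,189). In the scene picture the near plug is at (223,210), the stand at (297,245) and the cap at (199,199). So the plug is near (0.39, 0.22). I'll go there with the wrist camera.

Call:
play_rows --series '[{"dx": 19,"dy": -28,"fingers": -1},{"dx": 19,"dy": -28},{"dx": 19,"dy": -28},{"dx": 19,"dy": -28},{"dx": 19,"dy": -28},{"dx": 19,"dy": -28},{"dx": 19,"dy": -28},{"dx": 19,"dy": -28},{"dx": 19,"dy": -28},{"dx": 19,"dy": -28},{"dx": 19,"dy": -28},{"dx": 10,"dy": -15}]'

```text
invalid input at $.series[0]: expected keys fingers, dx, dy, dz, turn
```

```bash
python3 - <<'E'
from h import *
st=get_state(); print(st["position"],st["ee_rot"],st["clock"])
p=get_image("wrist"); save(p,"w1.png"); print(np.array(p["hand_eye"]).round(3),p["vfov"])
for l in("plug","stand","blank_cap","cam_left"):
    for d in masks_of(p,l):
        r=d["region"]; ys,xs=np.nonzero(r); print(l,round(d["p"],2),d["xy"],r.sum(),xs.min(),xs.max(),ys.min(),ys.max(),onplane(p,d["xy"],.04,st).round(4))
E
```

```text
[0.16873032 0.54970431 0.24234003] [-1.05486180e-05  8.04181666e-01  5.94383585e-01  4.81194836e-05] 0.6
[[ 1.     0.     0.     0.   ]
 [-0.     0.961  0.278 -0.071]
 [-0.    -0.278  0.961 -0.133]
 [ 0.     0.     0.     1.   ]] 71.70360205905482
plug 0.97 [164.5, 376.8] 639 151 176 356 393 [0.3992 0.2278 0.04  ]
blank_cap 0.51 [242.0, 332.5] 186 234 254 327 342 [0.3552 0.3759 0.04  ]
```

View pics/w1.png

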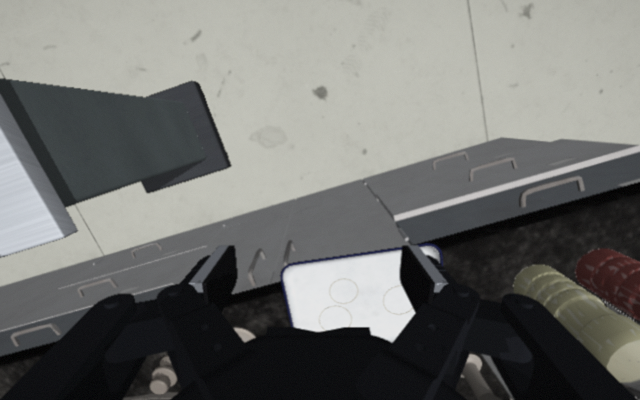

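The move was refused because every key is required. The wrist view shows the plug at (164,377), partly hidden by a finger.

Call:
play_rows --series '[{"dx": 14,"dy": -28,"dz": 0,"turn": 0,"fingers": -1},{"dx": 14,"dy": -28,"dz": 0,"turn": 0,"fingers": -1},{"dx": 14,"dy": -28,"dz": 0,"turn": 0,"fingers": -1},{"dx": 14,"dy": -28,"dz": 0,"turn": 0,"fingers": -1},{"dx": 14,"dy": -28,"dz": 0,"turn": 0,"fingers": -1},{"dx": 14,"dy": -28,"dz": 0,"turn": 0,"fingers": -1},{"dx": 14,"dy": -28,"dz": 0,"turn": 0,"fingers": -1},{"dx": 14,"dy": -28,"dz": 0,"turn": 0,"fingers": -1},{"dx": 14,"dy": -28,"dz": 0,"turn": 0,"fingers": -1},{"dx": 14,"dy": -28,"dz": 0,"turn": 0,"fingers": -1},{"dx": 14,"dy": -28,"dz": 0,"turn": 0,"fingers": -1},{"dx": 10,"dy": -28,"dz": 0,"turn": 0,"fingers": -1},{"dx": 0,"dy": 0,"dz": 0,"turn": 0,"fingers": -1}]'

```text
clock: 1.93
position: [0.3369, 0.2012, 0.2431]
ee_rot: [0.0, 0.802, 0.598, 0.004]
contact_force: [0.4, 0.4, -0.8]
width: 0.0856
```

```bash
python3 - <<'E'
from h import *
st=get_state(); print(st["position"],st["ee_rot"],st["clock"])
p=get_image("wrist"); save(p,"w2.png")
for l in("plug","stand","blank_cap","cam_left"):
    for d in masks_of(p,l):
        r=d["region"]; ys,xs=np.nonzero(r); print(l,round(d["p"],2),d["xy"],r.sum(),xs.min(),xs.max(),ys.min(),ys.max(),onplane(p,d["xy"],.04,st).round(4))
E
```

```text
[0.33689346 0.20116404 0.24305675] [4.23695779e-04 8.01838933e-01 5.97528518e-01 3.71696465e-03] 1.9333
plug 0.85 [346.7, 218.2] 829 330 359 202 237 [0.3978 0.2231 0.04  ]
stand 0.75 [169.5, 263.8] 1975 136 207 243 302 [ 0.3924 -0.0245  0.04  ]
blank_cap 0.68 [422.4, 187.4] 2131 397 450 166 215 [0.3855 0.3247 0.04  ]
```

View pics/w2.png

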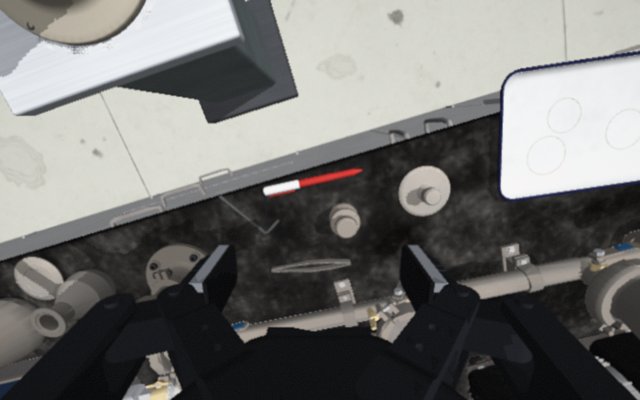

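The wrist view shows the plug at (345,220), the cap at (424,190), and the stand half hidden at (170,265). I'll fit the plug's known outline to its mask.

```bash
cat >> h.py <<'E'
from scipy.optimize import minimize
A=np.linspace(0,2*np.pi,40,endpoint=False)
PLUG=[(0,17.5),(2.5,20),(8,20),(26.5,20),(31,20),(39,14),(50,14)]
def sil(p,st,xy,z,prof):
    m=np.zeros((1600,2560),np.uint8); cs=[]
    for h,r in prof:
        X=np.c_[xy[0]+r*1e-3*np.cos(A),xy[1]+r*1e-3*np.sin(A),np.full(40,z+h*1e-3)]; cs.append(proj(p,X,st))
    for a,b in zip(cs,cs[1:]):
        cv2.fillConvexPoly(m,cv2.convexHull(((np.r_[a,b]+.5)*4).round().astype(np.int32)),1)
    return m
def fit(p,st,region,xy0,z,prof):
    M=cv2.resize(region.astype(np.uint8),(2560,1600),interpolation=cv2.INTER_NEAREST)
    def cost(x):
        m=sil(p,st,x,z,prof); return 1-(m&M).sum()/(m|M).sum()
    r=minimize(cost,xy0,method="Nelder-Mead",options=dict(initial_simplex=np.array(xy0)+[[-.006,-.004],[.006,-.004],[0,.006]],xatol=1e-4,fatol=1e-4))
    return r.x,1-r.fun
E
python3 - <<'E'
from h import *
st=get_state(); p=get_image("wrist")
d=masks_of(p,"plug")[0]; print(fit(p,st,d["region"],[.398,.222],0,PLUG))
p=get_image("scene")
for d in masks_of(p,"plug"): 
    if np.hypot(*(np.array(d["xy"])-[222,210]))<10: print(fit(p,None,d["region"],[.398,.222],0,PLUG))
E
```

```text
(array([0.40575358, 0.22022675]), np.float64(0.9208817864022258))
(array([0.40407383, 0.21892616]), np.float64(0.8777140004991265))
```

Call:
play_rows --series '[{"dx": 20,"dy": 6,"dz": -22,"turn": 0,"fingers": -1},{"dx": 20,"dy": 6,"dz": -22,"turn": 0,"fingers": -1},{"dx": 15,"dy": 4,"dz": -22,"turn": 0,"fingers": -1},{"dx": 10,"dy": 3,"dz": -22,"turn": 0,"fingers": -1},{"dx": 3,"dy": 0,"dz": -22,"turn": 0,"fingers": -1},{"dx": 0,"dy": 0,"dz": 0,"turn": 0,"fingers": -1}]'

```text
clock: 2.88
position: [0.4059, 0.2312, 0.1309]
ee_rot: [-0.0, 0.797, 0.604, 0.008]
contact_force: [0.3, -0.1, -0.8]
width: 0.0851
```

```bash
python3 - <<'E'
from h import *
st=get_state(); print(st["position"],st["ee_rot"],st["clock"])
p=get_image("wrist"); save(p,"w3.png")
for d in masks_of(p,"plug")[:2]: print(d["p"],d["xy"],d["region"].sum(),fit(p,st,d["region"],[.405,.22],0,PLUG))
E
```

```text
[0.40589378 0.23120549 0.13092112] [-4.12850633e-04  7.96773029e-01  6.04219987e-01  8.41286578e-03] 2.8833
0.76 [303.3, 202.2] 1817 (array([0.40586153, 0.21919008]), np.float64(0.9698037242073477))
```

View pics/w3.png

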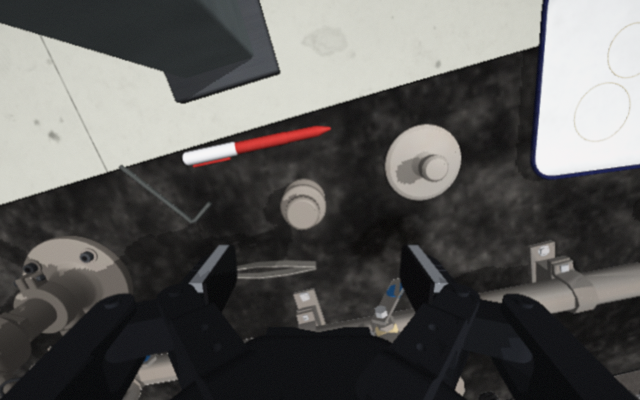

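The plug stands at (303,205) in the picture, grooved and with its knob. The fit gives (0.406, 0.219) with an overlap of 0.97. Next I'll descend onto the knob.

Call:
play_rows --series '[{"dx": 0,"dy": -6,"dz": -10,"turn": 0,"fingers": -1},{"dx": 0,"dy": -6,"dz": -15,"turn": 0,"fingers": -1},{"dx": 0,"dy": 0,"dz": -20,"turn": 0,"fingers": -1},{"dx": 0,"dy": 0,"dz": -20,"turn": 0,"fingers": -1},{"dx": 0,"dy": 0,"dz": -13,"turn": 0,"fingers": -1},{"dx": 0,"dy": 0,"dz": 0,"turn": 0,"fingers": -1}]'

```text
clock: 3.48
position: [0.4126, 0.2239, 0.0652]
ee_rot: [0.003, 0.795, 0.606, 0.022]
contact_force: [-1.1, 0.4, -0.1]
width: 0.0854
```

Call:
play_rows --series '[{"dx": -3,"dy": -2,"dz": -4,"turn": 0,"fingers": -1},{"dx": -2,"dy": -2,"dz": -4,"turn": 0,"fingers": -1},{"dx": -2,"dy": -1,"dz": -4,"turn": 0,"fingers": -1}]'

```text
clock: 3.73
position: [0.4082, 0.2204, 0.0573]
ee_rot: [0.005, 0.795, 0.606, 0.026]
contact_force: [0.1, -0.1, 0.3]
width: 0.085
```

```bash
python3 - <<'E'
from h import *
st=get_state(); print(st["position"],st["ee_rot"],st["qd"].round(3),st["contact_force"])
get_image("top");st=get_state(); print(st["position"],st["ee_rot"],st["qd"].round(3))
get_image("top");st=get_state(); print(st["position"],st["ee_rot"],st["qd"].round(3))
E
```

```text
[0.4081875  0.22040934 0.05726022] [0.00476329 0.79469023 0.60643694 0.02605743] [-0.003  0.018  0.114  0.003 -0.148 -0.009] [ 0.08812093 -0.14036475  0.33434193]
[0.40695552 0.21998245 0.05650335] [0.00437919 0.79474133 0.60642009 0.02493415] [-0.001  0.004  0.001 -0.001  0.025  0.003]
[0.40702323 0.22002171 0.05650351] [0.00431963 0.79478007 0.60637658 0.02476765] [-0.003  0.002 -0.013  0.001  0.     0.003]
```

Call:
play_rows --series '[{"dx": 0,"dy": 0,"dz": 20,"turn": 0,"fingers": -1},{"dx": 0,"dy": 0,"dz": 20,"turn": 0,"fingers": -1},{"dx": 0,"dy": 0,"dz": 0,"turn": 0,"fingers": -1}]'

```text
clock: 4.08
position: [0.4063, 0.2197, 0.098]
ee_rot: [0.004, 0.795, 0.606, 0.024]
contact_force: [0.3, 0.6, 1.0]
width: 0.0852
```

Call:
play_rows --series '[{"dx": 0,"dy": 0,"dz": -2,"turn": 0,"fingers": -1},{"dx": 0,"dy": 0,"dz": -2,"turn": 0,"fingers": -1},{"dx": 0,"dy": 0,"dz": -2,"turn": 0,"fingers": -1},{"dx": 0,"dy": 0,"dz": -2,"turn": 0,"fingers": -1}]'

```text
clock: 4.42
position: [0.4067, 0.2198, 0.09]
ee_rot: [0.005, 0.795, 0.606, 0.025]
contact_force: [-0.4, 0.7, -0.2]
width: 0.0855
```

Call:
play_rows --series '[{"dx": 0,"dy": 0,"dz": 30,"turn": 0,"fingers": -1},{"dx": 0,"dy": 0,"dz": 30,"turn": 0,"fingers": -1},{"dx": 0,"dy": 0,"dz": 30,"turn": 0,"fingers": -1},{"dx": 0,"dy": 0,"dz": 30,"turn": 0,"fingers": -1}]'

```text
clock: 4.75
position: [0.3982, 0.2166, 0.2024]
ee_rot: [0.0, 0.795, 0.606, 0.012]
contact_force: [0.4, -0.0, 0.1]
width: 0.0852
```

Call:
play_rows --series '[{"dx": -25,"dy": -30,"dz": 0,"turn": 0,"fingers": -1},{"dx": -25,"dy": -30,"dz": 0,"turn": 0,"fingers": -1},{"dx": -25,"dy": -30,"dz": 0,"turn": 0,"fingers": -1},{"dx": 0,"dy": -30,"dz": 0,"turn": 0,"fingers": -1},{"dx": 0,"dy": -30,"dz": 0,"turn": 0,"fingers": -1},{"dx": 0,"dy": -30,"dz": 0,"turn": 0,"fingers": -1},{"dx": 0,"dy": 0,"dz": 0,"turn": 0,"fingers": -1}]'

```text
clock: 5.33
position: [0.3234, 0.0339, 0.2046]
ee_rot: [0.002, 0.793, 0.609, 0.017]
contact_force: [-0.0, 0.4, -0.2]
width: 0.085
```

```bash
python3 - <<'E'
from h import *
st=get_state(); print(st["position"],st["ee_rot"],st["clock"],st["qpos"])
p=get_image("wrist"); save(p,"w4.png")
for l in("plug","stand","cam_left","cam_right","small_vessel"):
    for d in masks_of(p,l):
        r=d["region"]; ys,xs=np.nonzero(r); print(l,round(d["p"],2),d["xy"],r.sum(),xs.min(),xs.max(),ys.min(),ys.max(),onplane(p,d["xy"],.125,st).round(4))
E
```

```text
[0.3234283  0.03385257 0.20464636] [0.00187337 0.79300304 0.608975   0.01709157] 5.3333 [-0.13491637 -0.10537127  2.03670204  0.023368    1.18362634 -1.45321398]
plug 0.75 [485.1, 359.8] 227 475 496 353 371 [0.5251 0.1571 0.125 ]
plug 0.57 [481.6, 203.9] 1389 455 503 185 223 [0.3557 0.1664 0.125 ]
stand 0.85 [276.8, 279.0] 7281 164 376 228 364 [ 0.3775 -0.0155  0.125 ]
stand 0.8 [487.2, 385.7] 981 471 512 367 399 [0.5619 0.1568 0.125 ]
cam_left 0.7 [317.2, 322.9] 548 296 356 311 331 [0.4328 0.0063 0.125 ]
cam_right 0.52 [163.6, 356.0] 56 164 243 332 364 [ 0.43   -0.1465  0.125 ]
small_vessel 0.84 [166.2, 274.6] 1301 140 195 255 301 [ 0.3475 -0.1061  0.125 ]
small_vessel 0.3 [280.6, 279.5] 7034 236 345 229 342 [ 0.3789 -0.0125  0.125 ]
```

View pics/w4.png

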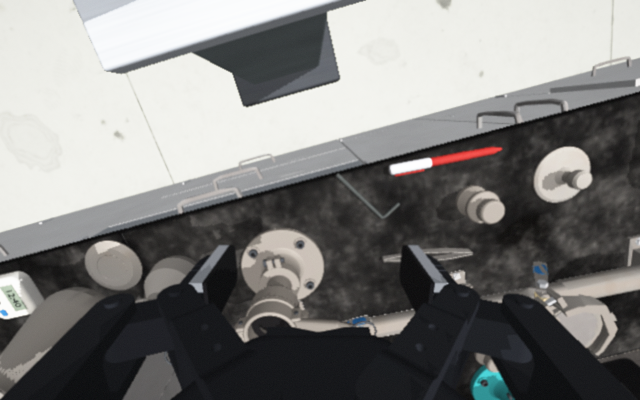

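The stand's foot is at (283,265), its mouth near (268,322) behind the gripper, and the right arm is hidden. I'll back off for a clear view and turn to square up.

Call:
play_rows --series '[{"dx": -10,"dy": -15,"dz": 30,"turn": 0.05,"fingers": -1},{"dx": -10,"dy": -15,"dz": 30,"turn": 0.05,"fingers": -1},{"dx": -12,"dy": -15,"dz": 30,"turn": 0.05,"fingers": -1},{"dx": -12,"dy": -15,"dz": 30,"turn": 0.05,"fingers": -1},{"dx": -10,"dy": -15,"dz": 20,"turn": 0.06,"fingers": -1},{"dx": 0,"dy": 0,"dz": 0,"turn": 0,"fingers": -1}]'

```text
clock: 6.13
position: [0.2663, -0.0315, 0.3488]
ee_rot: [-0.005, 0.692, 0.722, 0.014]
contact_force: [2.1, -0.2, 0.0]
width: 0.0858
```

```bash
python3 - <<'E'
from h import *
st=get_state(); print(st["position"],st["ee_rot"],st["clock"],st["qpos"])
p=get_image("wrist"); save(p,"w5.png",(180,130,500,370),2.4)
np.save("w5.npy",p["pixels"])
for l in("stand","cam_left","cam_right"):
    for d in masks_of(p,l):
        r=d["region"]; ys,xs=np.nonzero(r); print(l,round(d["p"],2),d["xy"],r.sum(),xs.min(),xs.max(),ys.min(),ys.max(),onplane(p,d["xy"],.12,st).round(4))
E
```

```text
[ 0.26628246 -0.03152003  0.34876729] [-0.00455057  0.69174449  0.72199309  0.01395806] 6.1333 [-0.41990318 -0.26951438  1.7959186   0.02937881  1.61431948 -2.03219427]
stand 0.71 [301.7, 260.7] 4125 248 357 220 298 [ 0.3967 -0.0434  0.12  ]
cam_left 0.9 [339.7, 288.3] 394 321 358 276 298 [0.442  0.0153 0.12  ]
```

View pics/w5.png

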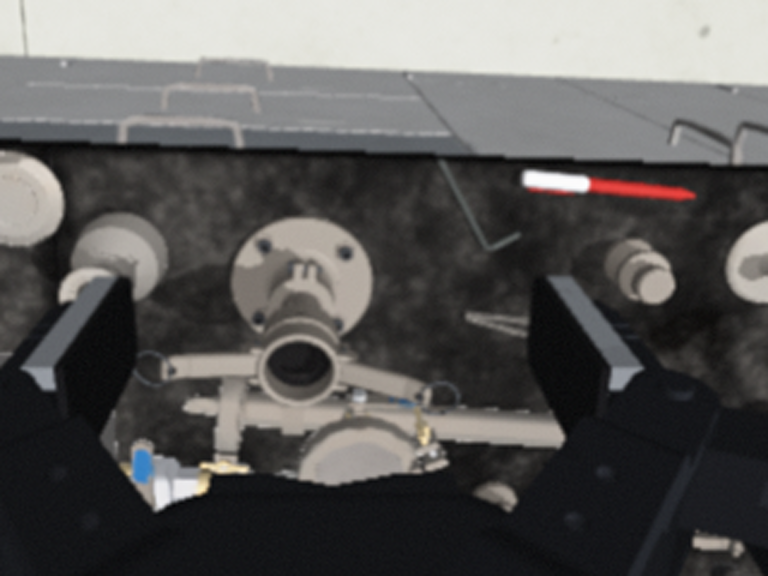

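The picture shows, in crop pixels:
- foot centre near (302,284), with bolts at (263,245), (345,252), (340,323) and (258,317)
- coupler rim centred near (300,368)
- right arm ending at (165,367), left arm at (428,391)

I'll fit the stand's pose to these points.

```bash
python3 - <<'E'
from h import *
from scipy.optimize import least_squares
st=get_state(); p=get_image("wrist")
px=lambda L: (np.array(L,float)+.5)/2.4-.5+[180,130]
bolts=px([(263,245),(345,252),(340,323),(258,317)]); tips=px([(428,391),(165,367)]); foot=px([(231,285),(373,282),(303,217)]); rim=px([(258,370),(342,368),(300,405)])
def model(v):
    x,y,yaw,h,a,b,rb,L=v; c,s=np.cos(yaw),np.sin(yaw); R=np.array([[c,-s,0],[s,c,0],[0,0,1]])
    W=lambda X: np.array(X)@R.T+[x,y,0]
    k=rb/2**.5
    B=proj(p,W([(-k,-k,.012),(-k,k,.012),(k,k,.012),(k,-k,.012)]),st)[[0,1,2,3]]
    z=.116+h
    T=proj(p,W([(0,.027+L*np.sin(a),z-L*np.cos(a)),(0,-.027-L*np.sin(b),z-L*np.cos(b))]),st)
    F=proj(p,W(np.c_[.055*np.cos(A),.055*np.sin(A),0*A+.01]),st); Q=proj(p,W(np.c_[.027*np.cos(A),.027*np.sin(A),0*A+.125+h]),st)
    return B,T,np.array([F[:,0].min(),F[:,0].max(),F[:,1].min()]),np.array([Q[:,0].min(),Q[:,0].max(),Q[:,1].max()])
def res(v):
    B,T,F,Q=model(v)
    f=np.array([foot[0,0],foot[1,0],foot[2,1]]);q=np.array([rim[0,0],rim[1,0],rim[2,1]])
    return np.r_[(B-bolts).ravel(),(T-tips).ravel(),F-f,Q-q,(v[3])/.008*.5,(v[7]-.053)/.003,(v[4:6]-1.9)/.1]
# which bolt is which: image right = ?
r=least_squares(res,[.43,-.04,0,0,1.9,1.9,.044,.053],x_scale=[.01,.01,.1,.01,.1,.1,.01,.01])
print(r.x.round(4),r.cost); print(r.fun.round(1))
E
```

```text
[ 4.2460e-01 -3.4000e-02 -5.5400e-02 -1.3000e-03  2.0017e+00  1.8950e+00
  4.3800e-02  5.4900e-02] 2.9297042080262194
[ 0.5 -0.1  0.4 -0.4 -0.9  0.3  0.3  0.4  0.1 -0.4  0.3 -0.  -0.3 -0.1
  0.1 -1.2  0.8  0.3 -0.1  0.6  1.  -0.1]
```

Call:
play_rows --series '[{"dx": 14,"dy": 25,"dz": -12,"turn": -0.01,"fingers": -1},{"dx": 14,"dy": 25,"dz": -12,"turn": -0.01,"fingers": -1},{"dx": 14,"dy": 25,"dz": -12,"turn": -0.01,"fingers": -1},{"dx": 14,"dy": 25,"dz": -12,"turn": -0.01,"fingers": -1},{"dx": 14,"dy": 25,"dz": -12,"turn": -0.01,"fingers": -1},{"dx": 14,"dy": 25,"dz": -12,"turn": -0.01,"fingers": -1},{"dx": 14,"dy": 25,"dz": -12,"turn": -0.01,"fingers": -1},{"dx": 14,"dy": 25,"dz": -12,"turn": -0.01,"fingers": -1},{"dx": 10,"dy": 20,"dz": -12,"turn": -0.01,"fingers": -1},{"dx": 7,"dy": 12,"dz": -12,"turn": 0,"fingers": -1},{"dx": 0,"dy": 0,"dz": -6,"turn": 0,"fingers": -1},{"dx": 0,"dy": 0,"dz": 0,"turn": 0,"fingers": -1}]'

```text
clock: 7.38
position: [0.3875, 0.2243, 0.1935]
ee_rot: [-0.017, 0.723, 0.691, -0.0]
contact_force: [-0.7, 0.4, -0.2]
width: 0.0857
```

Call:
play_rows --series '[{"dx": 5,"dy": 2,"dz": 8,"turn": 0.12,"fingers": -1},{"dx": 5,"dy": 2,"dz": 8,"turn": 0.12,"fingers": -1},{"dx": 5,"dy": 2,"dz": 8,"turn": 0.12,"fingers": -1},{"dx": 5,"dy": 2,"dz": 8,"turn": 0.12,"fingers": -1},{"dx": 5,"dy": 2,"dz": 8,"turn": 0.12,"fingers": -1},{"dx": 5,"dy": 2,"dz": 8,"turn": 0.12,"fingers": -1},{"dx": 5,"dy": 2,"dz": 8,"turn": 0.12,"fingers": -1},{"dx": 5,"dy": 2,"dz": 8,"turn": 0.12,"fingers": -1},{"dx": 5,"dy": 2,"dz": 8,"turn": 0.12,"fingers": -1},{"dx": 5,"dy": 2,"dz": 8,"turn": 0.12,"fingers": -1},{"dx": 5,"dy": 2,"dz": 8,"turn": 0.12,"fingers": -1},{"dx": 0,"dy": 0,"dz": 0,"turn": 0,"fingers": -1}]'

```text
clock: 8.38
position: [0.4303, 0.2391, 0.2819]
ee_rot: [-0.013, 0.12, 0.992, -0.023]
contact_force: [0.2, 0.3, -0.1]
width: 0.0854
```

Call:
play_rows --series '[{"dx": -8,"dy": -5,"dz": -35,"turn": 0,"fingers": -1},{"dx": -8,"dy": -5,"dz": -35,"turn": 0,"fingers": -1},{"dx": -8,"dy": -5,"dz": -35,"turn": 0,"fingers": -1},{"dx": -8,"dy": -5,"dz": -35,"turn": 0,"fingers": -1}]'

```text
clock: 8.72
position: [0.4017, 0.2194, 0.1459]
ee_rot: [-0.003, 0.127, 0.992, -0.018]
contact_force: [0.7, 0.5, -0.3]
width: 0.0856
```

Call:
play_rows --series '[{"dx": 3,"dy": 2,"dz": 12,"turn": 0,"fingers": -1},{"dx": 3,"dy": 2,"dz": 12,"turn": 0,"fingers": -1},{"dx": 3,"dy": 2,"dz": 12,"turn": 0,"fingers": -1},{"dx": 3,"dy": 2,"dz": 12,"turn": 0,"fingers": -1},{"dx": 3,"dy": 2,"dz": 12,"turn": 0,"fingers": -1},{"dx": 3,"dy": 2,"dz": 12,"turn": 0,"fingers": -1},{"dx": 3,"dy": 2,"dz": 12,"turn": 0,"fingers": -1},{"dx": 3,"dy": 2,"dz": 12,"turn": 0,"fingers": -1},{"dx": 3,"dy": 2,"dz": 12,"turn": 0,"fingers": -1},{"dx": 0,"dy": 0,"dz": 0,"turn": 0,"fingers": -1}]'

```text
clock: 9.55
position: [0.3979, 0.2222, 0.24]
ee_rot: [-0.028, 0.146, 0.988, -0.033]
contact_force: [0.8, 1.8, -1.0]
width: 0.0855
```

Call:
play_rows --series '[{"dx": -8,"dy": -5,"dz": -35,"turn": 0,"fingers": -1},{"dx": -8,"dy": -5,"dz": -35,"turn": 0,"fingers": -1},{"dx": -8,"dy": -5,"dz": -35,"turn": 0,"fingers": -1},{"dx": 0,"dy": 0,"dz": 0,"turn": 0,"fingers": -1}]'

```text
clock: 9.88
position: [0.3705, 0.205, 0.1327]
ee_rot: [-0.026, 0.151, 0.988, -0.032]
contact_force: [-1.6, -1.1, -0.8]
width: 0.0853
```

Call:
play_rows --series '[{"dx": 0,"dy": 0,"dz": 0,"turn": -0.12,"fingers": -1},{"dx": 0,"dy": 0,"dz": 0,"turn": -0.12,"fingers": -1},{"dx": 0,"dy": 0,"dz": 0,"turn": -0.12,"fingers": -1},{"dx": 0,"dy": 0,"dz": 0,"turn": -0.12,"fingers": -1}]'

```text
clock: 10.22
position: [0.3668, 0.2036, 0.1328]
ee_rot: [-0.036, 0.391, 0.919, -0.026]
contact_force: [0.2, 0.2, -0.2]
width: 0.0853
```

Call:
play_rows --series '[{"dx": 0,"dy": 0,"dz": 6,"turn": 0,"fingers": -1},{"dx": 0,"dy": 0,"dz": 12,"turn": 0,"fingers": -1},{"dx": 0,"dy": 0,"dz": 18,"turn": 0,"fingers": -1},{"dx": 0,"dy": 0,"dz": 24,"turn": 0,"fingers": -1},{"dx": 0,"dy": 0,"dz": 30,"turn": 0,"fingers": -1},{"dx": 0,"dy": 0,"dz": 36,"turn": 0,"fingers": -1}]'

```text
clock: 10.72
position: [0.3627, 0.2012, 0.264]
ee_rot: [-0.04, 0.389, 0.92, -0.031]
contact_force: [0.9, -0.2, -0.3]
width: 0.0853
```

Call:
play_rows --series '[{"dx": 0,"dy": 0,"dz": -12,"turn": 0,"fingers": -1}]'

```text
clock: 10.8
position: [0.3675, 0.2029, 0.261]
ee_rot: [-0.034, 0.388, 0.921, -0.025]
contact_force: [1.5, 0.5, 0.8]
width: 0.0855
```

Call:
play_rows --series '[{"dx": 0,"dy": 0,"dz": -12,"turn": 0,"fingers": -1},{"dx": 0,"dy": 0,"dz": -8,"turn": 0,"fingers": -1},{"dx": 0,"dy": 0,"dz": -4,"turn": 0,"fingers": -1},{"dx": 0,"dy": 0,"dz": 0,"turn": 0,"fingers": -1}]'

```text
clock: 11.13
position: [0.3675, 0.2029, 0.2387]
ee_rot: [-0.032, 0.386, 0.922, -0.023]
contact_force: [0.1, -0.0, 0.4]
width: 0.0854
```

Call:
play_rows --series '[{"dx": 0,"dy": 0,"dz": -20,"turn": 0,"fingers": -1}]'

```text
clock: 11.22
position: [0.3692, 0.2036, 0.2204]
ee_rot: [-0.03, 0.386, 0.922, -0.021]
contact_force: [1.4, -0.4, -0.8]
width: 0.085
```

```bash
cat > t.py <<'E'
from h import *
from scipy.spatial.transform import Rotation as Ro
s=get_state(); q=s["ee_rot"]; R=Ro.from_quat([q[1],q[2],q[3],q[0]]).as_matrix(); z=R[:,2]; a=s["qpos"][0]
print("t",round(s["clock"],2),"pos",s["position"].round(4),"tilt xy",z[:2].round(4),"rad",round(z[0]*np.cos(a)+z[1]*np.sin(a),4),"tan",round(-z[0]*np.sin(a)+z[1]*np.cos(a),4),"yaw",round(np.arctan2(R[1,0],R[0,0]),4),"q",s["qpos"].round(3),"qd",s["qd"].round(2),"F",s["contact_force"].round(1),"w",round(s["width"],4))
E
python3 t.py
```

```text
t 11.22 pos [0.3692 0.2036 0.2204] tilt xy [-0.071  -0.0165] rad -0.0725 tan 0.0075 yaw 2.3478 q [ 0.332  0.097  1.796  0.008  1.321 -2.019] qd [-0.    0.21  0.51 -0.   -0.66 -0.01] F [ 1.4 -0.4 -0.8] w 0.085
```

Call:
play_rows --series '[{"dx": 0,"dy": 0,"dz": -20,"turn": 0,"fingers": -1}]'

```text
clock: 11.3
position: [0.369, 0.2035, 0.1997]
ee_rot: [-0.03, 0.386, 0.922, -0.021]
contact_force: [-0.5, -0.2, 0.4]
width: 0.0856
```

```bash
python3 t.py
```

```text
t 11.3 pos [0.369  0.2035 0.1997] tilt xy [-0.071  -0.0166] rad -0.0725 tan 0.0075 yaw 2.3483 q [ 0.332  0.113  1.832  0.008  1.269 -2.02 ] qd [ 0.    0.19  0.39  0.   -0.62 -0.01] F [-0.5 -0.2  0.4] w 0.0856
```

Call:
play_rows --series '[{"dx": 0,"dy": 0,"dz": -20,"turn": 0,"fingers": -1}]'

```text
clock: 11.38
position: [0.3691, 0.2035, 0.1789]
ee_rot: [-0.029, 0.385, 0.922, -0.021]
contact_force: [0.6, -0.5, 0.6]
width: 0.0856
```

```bash
python3 t.py
```

```text
t 11.38 pos [0.3691 0.2035 0.1789] tilt xy [-0.0708 -0.0166] rad -0.0723 tan 0.0074 yaw 2.3486 q [ 0.332  0.132  1.867  0.008  1.215 -2.021] qd [ 0.    0.23  0.42  0.   -0.64 -0.01] F [ 0.6 -0.5  0.6] w 0.0856
```

Call:
play_rows --series '[{"dx": 0,"dy": 0,"dz": 0,"turn": 0,"fingers": -1}]'

```text
clock: 11.47
position: [0.3661, 0.2025, 0.1754]
ee_rot: [-0.033, 0.385, 0.922, -0.024]
contact_force: [-1.2, -0.8, 0.9]
width: 0.0854
```

```bash
python3 t.py
```

```text
t 11.47 pos [0.3661 0.2025 0.1754] tilt xy [-0.079  -0.0195] rad -0.081 tan 0.0074 yaw 2.3486 q [ 0.332  0.135  1.873  0.008  1.215 -2.021] qd [ 0.   -0.02 -0.05 -0.    0.04 -0.  ] F [-1.2 -0.8  0.9] w 0.0854
```

Call:
play_rows --series '[{"dx": 0,"dy": 0,"dz": 0,"turn": 0,"fingers": -1}]'

```text
clock: 11.55
position: [0.3656, 0.2023, 0.1748]
ee_rot: [-0.034, 0.385, 0.922, -0.025]
contact_force: [0.8, 0.1, 0.0]
width: 0.0855
```

```bash
python3 t.py
```

```text
t 11.55 pos [0.3656 0.2023 0.1748] tilt xy [-0.0814 -0.0203] rad -0.0836 tan 0.0074 yaw 2.3488 q [ 0.332  0.136  1.873  0.008  1.216 -2.021] qd [-0.    0.03  0.04 -0.   -0.   -0.  ] F [0.8 0.1 0. ] w 0.0855
```

Call:
play_rows --series '[{"dx": 8,"dy": 5,"dz": 35,"turn": 0,"fingers": -1},{"dx": 8,"dy": 5,"dz": 35,"turn": 0,"fingers": -1},{"dx": 8,"dy": 5,"dz": 35,"turn": 0,"fingers": -1},{"dx": -3,"dy": -2,"dz": -12,"turn": 0,"fingers": -1}]'

```text
clock: 11.88
position: [0.3833, 0.2144, 0.272]
ee_rot: [-0.037, 0.385, 0.922, -0.028]
contact_force: [1.2, 1.3, 0.8]
width: 0.0851
```

```bash
python3 t.py
```

```text
t 11.88 pos [0.3833 0.2144 0.272 ] tilt xy [-0.0907 -0.0234] rad -0.0933 tan 0.0086 yaw 2.3489 q [ 0.344  0.102  1.66   0.009  1.473 -2.008] qd [-0.02  0.03  0.49 -0.01 -0.38 -0.03] F [1.2 1.3 0.8] w 0.0851
```

Call:
play_rows --series '[{"dx": -3,"dy": -2,"dz": -12,"turn": 0,"fingers": -1},{"dx": -3,"dy": -2,"dz": -12,"turn": 0,"fingers": -1}]'

```text
clock: 12.05
position: [0.3805, 0.2116, 0.2526]
ee_rot: [-0.034, 0.384, 0.922, -0.025]
contact_force: [0.3, -0.1, -1.7]
width: 0.0852
```

```bash
python3 t.py
```

```text
t 12.05 pos [0.3805 0.2116 0.2526] tilt xy [-0.0809 -0.02  ] rad -0.0829 tan 0.0082 yaw 2.3502 q [ 0.341  0.101  1.708  0.008  1.415 -2.013] qd [-0.02  0.01  0.32 -0.   -0.34 -0.03] F [ 0.3 -0.1 -1.7] w 0.0852
```

Call:
play_rows --series '[{"dx": -3,"dy": -2,"dz": -12,"turn": 0,"fingers": -1},{"dx": -3,"dy": -2,"dz": -12,"turn": 0,"fingers": -1},{"dx": 0,"dy": 0,"dz": -8,"turn": 0,"fingers": -1},{"dx": 0,"dy": 0,"dz": -4,"turn": 0,"fingers": -1},{"dx": 0,"dy": 0,"dz": 0,"turn": 0,"fingers": -1}]'

```text
clock: 12.47
position: [0.3751, 0.2078, 0.2189]
ee_rot: [-0.032, 0.384, 0.922, -0.023]
contact_force: [0.5, -0.5, -0.5]
width: 0.0853
```

```bash
python3 t.py
```

```text
t 12.47 pos [0.3751 0.2078 0.2189] tilt xy [-0.0766 -0.0186] rad -0.0785 tan 0.0078 yaw 2.3511 q [ 0.337  0.112  1.783  0.008  1.325 -2.018] qd [-0.   -0.01 -0.02 -0.    0.01  0.  ] F [ 0.5 -0.5 -0.5] w 0.0853
```

Call:
play_rows --series '[{"dx": 8,"dy": 3,"dz": -22,"turn": 0,"fingers": -1},{"dx": 8,"dy": 3,"dz": -22,"turn": 0,"fingers": -1},{"dx": 8,"dy": 3,"dz": -22,"turn": 0,"fingers": -1},{"dx": 6,"dy": 3,"dz": -22,"turn": 0,"fingers": -1},{"dx": 3,"dy": 1,"dz": -10,"turn": 0,"fingers": -1}]'

```text
clock: 12.88
position: [0.415, 0.2236, 0.1243]
ee_rot: [-0.026, 0.384, 0.923, -0.018]
contact_force: [-0.1, -0.4, -0.1]
width: 0.0854
```

```bash
python3 t.py
```

```text
t 12.88 pos [0.415  0.2236 0.1243] tilt xy [-0.0611 -0.0129] rad -0.0619 tan 0.0082 yaw 2.3522 q [ 0.34   0.254  1.859  0.009  1.09  -2.017] qd [-0.    0.17  0.06 -0.   -0.26 -0.01] F [-0.1 -0.4 -0.1] w 0.0854
```

Call:
play_rows --series '[{"dx": 0,"dy": 0,"dz": -10,"turn": 0,"fingers": -1},{"dx": 0,"dy": 0,"dz": -10,"turn": 0,"fingers": -1}]'

```text
clock: 13.05
position: [0.4175, 0.2246, 0.1038]
ee_rot: [-0.025, 0.384, 0.923, -0.017]
contact_force: [-0.4, -0.7, -0.4]
width: 0.0854
```

```bash
python3 t.py
```

```text
t 13.05 pos [0.4175 0.2246 0.1038] tilt xy [-0.0594 -0.0122] rad -0.0601 tan 0.0083 yaw 2.3524 q [ 0.34   0.28   1.883  0.01   1.038 -2.018] qd [ 0.    0.16  0.14  0.   -0.32 -0.  ] F [-0.4 -0.7 -0.4] w 0.0854
```

Call:
play_rows --series '[{"dx": 0,"dy": 0,"dz": -5,"turn": 0,"fingers": -1},{"dx": 0,"dy": 0,"dz": -5,"turn": 0,"fingers": -1}]'

```text
clock: 13.22
position: [0.4187, 0.2251, 0.0932]
ee_rot: [-0.025, 0.384, 0.923, -0.017]
contact_force: [0.1, -0.1, -0.1]
width: 0.0852
```

```bash
python3 t.py
```

```text
t 13.22 pos [0.4187 0.2251 0.0932] tilt xy [-0.0593 -0.0121] rad -0.0599 tan 0.0084 yaw 2.3525 q [ 0.34   0.295  1.894  0.01   1.013 -2.018] qd [ 0.    0.09  0.07  0.   -0.16 -0.  ] F [ 0.1 -0.1 -0.1] w 0.0852
```

Call:
play_rows --series '[{"dx": 0,"dy": 0,"dz": 6,"turn": 0,"fingers": -1},{"dx": 0,"dy": 0,"dz": 12,"turn": 0,"fingers": -1},{"dx": 0,"dy": 0,"dz": 18,"turn": 0,"fingers": -1},{"dx": 0,"dy": 0,"dz": 24,"turn": 0,"fingers": -1},{"dx": 0,"dy": 0,"dz": 30,"turn": 0,"fingers": -1},{"dx": 0,"dy": 0,"dz": 36,"turn": 0,"fingers": -1},{"dx": 0,"dy": 0,"dz": -25,"turn": 0,"fingers": -1},{"dx": 0,"dy": 0,"dz": -25,"turn": 0,"fingers": -1},{"dx": 0,"dy": 0,"dz": -20,"turn": 0,"fingers": -1},{"dx": 0,"dy": 0,"dz": -15,"turn": 0,"fingers": -1},{"dx": 0,"dy": 0,"dz": -10,"turn": 0,"fingers": -1},{"dx": 0,"dy": 0,"dz": -5,"turn": 0,"fingers": -1}]'

```text
clock: 14.22
position: [0.4253, 0.2278, 0.1391]
ee_rot: [-0.015, 0.384, 0.923, -0.008]
contact_force: [0.4, -0.2, -0.2]
width: 0.0852
```

```bash
python3 t.py
```

```text
t 14.22 pos [0.4253 0.2278 0.1391] tilt xy [-0.0331 -0.0027] rad -0.0321 tan 0.0085 yaw 2.3538 q [ 0.341  0.239  1.836  0.01   1.099 -2.017] qd [ 0.    0.05  0.07  0.   -0.14  0.  ] F [ 0.4 -0.2 -0.2] w 0.0852
```

Call:
play_rows --series '[{"dx": 0,"dy": 0,"dz": 6,"turn": 0,"fingers": -1},{"dx": -2,"dy": -1,"dz": 12,"turn": 0,"fingers": -1},{"dx": -2,"dy": -1,"dz": 18,"turn": 0,"fingers": -1},{"dx": -4,"dy": -2,"dz": 24,"turn": 0,"fingers": -1},{"dx": -4,"dy": -2,"dz": 30,"turn": 0,"fingers": -1},{"dx": -4,"dy": -2,"dz": 36,"turn": 0,"fingers": -1},{"dx": 0,"dy": 0,"dz": -25,"turn": 0,"fingers": -1},{"dx": 0,"dy": 0,"dz": -25,"turn": 0,"fingers": -1},{"dx": -2,"dy": -1,"dz": -25,"turn": 0,"fingers": -1},{"dx": -2,"dy": -1,"dz": -25,"turn": 0,"fingers": -1},{"dx": -2,"dy": 0,"dz": -20,"turn": 0,"fingers": -1},{"dx": 0,"dy": 0,"dz": -15,"turn": 0,"fingers": -1},{"dx": 0,"dy": 0,"dz": -10,"turn": 0,"fingers": -1},{"dx": 0,"dy": 0,"dz": -5,"turn": 0,"fingers": -1}]'

```text
clock: 15.38
position: [0.411, 0.2207, 0.1435]
ee_rot: [0.001, 0.383, 0.924, 0.007]
contact_force: [-0.4, 0.1, -0.1]
width: 0.0851
```

```bash
python3 t.py
```

```text
t 15.38 pos [0.411  0.2207 0.1435] tilt xy [0.0072 0.0115] rad 0.0106 tan 0.0085 yaw 2.355 q [ 0.337  0.19   1.89   0.01   1.051 -2.023] qd [ 0.    0.05  0.07  0.   -0.14  0.  ] F [-0.4  0.1 -0.1] w 0.0851
```

Tilt is down to 0.8°. I'll descend gently onto the knob.

Call:
play_rows --series '[{"dx": -1,"dy": 0,"dz": -6,"turn": 0,"fingers": -1},{"dx": -1,"dy": -1,"dz": -10,"turn": 0,"fingers": -1},{"dx": -1,"dy": 0,"dz": -12,"turn": 0,"fingers": -1},{"dx": -1,"dy": -1,"dz": -12,"turn": 0,"fingers": -1},{"dx": -1,"dy": 0,"dz": -12,"turn": 0,"fingers": -1},{"dx": 0,"dy": 0,"dz": -12,"turn": 0,"fingers": -1},{"dx": 0,"dy": 0,"dz": -10,"turn": 0,"fingers": -1},{"dx": 0,"dy": 0,"dz": -8,"turn": 0,"fingers": -1},{"dx": 0,"dy": 0,"dz": -5,"turn": 0,"fingers": -1},{"dx": 0,"dy": 0,"dz": -3,"turn": 0,"fingers": -1},{"dx": 0,"dy": 0,"dz": 0,"turn": 0,"fingers": -1}]'

```text
clock: 16.3
position: [0.4151, 0.2223, 0.061]
ee_rot: [0.01, 0.383, 0.924, 0.015]
contact_force: [-0.2, 0.6, -0.9]
width: 0.0855
```

```bash
python3 t.py
```

```text
t 16.3 pos [0.4151 0.2223 0.061 ] tilt xy [0.0301 0.0198] rad 0.035 tan 0.0087 yaw 2.3552 q [ 0.337  0.289  2.012  0.012  0.805 -2.026] qd [-0.   -0.01 -0.01 -0.    0.01  0.  ] F [-0.2  0.6 -0.9] w 0.0855
```

Call:
play_rows --series '[{"dx": 0,"dy": 0,"dz": 20,"turn": 0,"fingers": -1},{"dx": 0,"dy": 0,"dz": 15,"turn": 0,"fingers": -1},{"dx": 0,"dy": 0,"dz": 10,"turn": 0,"fingers": -1},{"dx": 0,"dy": 0,"dz": 5,"turn": 0,"fingers": -1},{"dx": 0,"dy": 0,"dz": 0,"turn": 0,"fingers": -1}]'

```text
clock: 16.72
position: [0.416, 0.2227, 0.1146]
ee_rot: [0.011, 0.383, 0.924, 0.016]
contact_force: [0.0, 0.2, -0.1]
width: 0.0855
```

```bash
python3 t.py
```

```text
t 16.72 pos [0.416  0.2227 0.1146] tilt xy [0.0319 0.0204] rad 0.0368 tan 0.0087 yaw 2.3552 q [ 0.337  0.218  1.94   0.011  0.946 -2.024] qd [-0.   -0.01 -0.01  0.   -0.   -0.  ] F [ 0.   0.2 -0.1] w 0.0855
```

Call:
play_rows --series '[{"dx": -1,"dy": -1,"dz": -4,"turn": 0,"fingers": -1},{"dx": -2,"dy": -1,"dz": -8,"turn": 0,"fingers": -1},{"dx": -2,"dy": -1,"dz": -12,"turn": 0,"fingers": -1},{"dx": -1,"dy": 0,"dz": -15,"turn": 0,"fingers": -1},{"dx": 0,"dy": 0,"dz": -15,"turn": 0,"fingers": -1},{"dx": 0,"dy": 0,"dz": 0,"turn": 0,"fingers": -1},{"dx": 0,"dy": 0,"dz": 0,"turn": 0,"fingers": -1}]'

```text
clock: 17.3
position: [0.4065, 0.2182, 0.0545]
ee_rot: [0.009, 0.383, 0.924, 0.014]
contact_force: [0.3, 0.0, 0.4]
width: 0.0859
```

```bash
python3 t.py
```

```text
t 17.3 pos [0.4065 0.2182 0.0545] tilt xy [0.0279 0.0189] rad 0.0326 tan 0.0087 yaw 2.3551 q [ 0.335  0.288  2.038  0.012  0.783 -2.029] qd [-0.    0.03  0.04 -0.   -0.02  0.  ] F [0.3 0.  0.4] w 0.0859
```

Call:
play_rows --series '[{"dx": 0,"dy": 1,"dz": -4,"turn": 0,"fingers": -1},{"dx": 0,"dy": 0,"dz": -4,"turn": 0,"fingers": -1},{"dx": 0,"dy": 0,"dz": 0,"turn": 0,"fingers": 1},{"dx": 0,"dy": 0,"dz": 0,"turn": 0,"fingers": 1},{"dx": 0,"dy": 0,"dz": 0,"turn": 0,"fingers": 1},{"dx": 0,"dy": 0,"dz": 0,"turn": 0,"fingers": 1},{"dx": 0,"dy": 0,"dz": 0,"turn": 0,"fingers": 1}]' --squeeze 80

```text
clock: 17.88
position: [0.4073, 0.2195, 0.0468]
ee_rot: [0.01, 0.383, 0.924, 0.015]
contact_force: [-4.5, -0.8, 22.3]
width: 0.0256
```

```bash
python3 t.py
```

```text
t 17.88 pos [0.4073 0.2195 0.0468] tilt xy [0.0295 0.0195] rad 0.0343 tan 0.0086 yaw 2.3551 q [ 0.337  0.301  2.046  0.013  0.76  -2.027] qd [-0.   -0.03 -0.03  0.    0.03  0.  ] F [-4.5 -0.8 22.3] w 0.0256
```

Call:
play_rows --series '[{"dx": 0,"dy": 0,"dz": 2,"turn": 0,"fingers": 1},{"dx": 0,"dy": 0,"dz": 2,"turn": 0,"fingers": 1},{"dx": 0,"dy": 0,"dz": 3,"turn": 0,"fingers": 1},{"dx": 0,"dy": 0,"dz": 4,"turn": 0,"fingers": 1}]'

```text
clock: 18.22
position: [0.4061, 0.2191, 0.0579]
ee_rot: [0.009, 0.383, 0.924, 0.014]
contact_force: [0.4, 0.8, -2.7]
width: 0.0244
```

```bash
python3 t.py; python3 -c "
from h import *
p=get_image('wrist'); save(p,'w6.png',(200,130,440,310),3)"
```

```text
t 18.22 pos [0.4061 0.2191 0.0579] tilt xy [0.0272 0.0186] rad 0.0318 tan 0.0086 yaw 2.3551 q [ 0.337  0.284  2.033  0.012  0.793 -2.026] qd [-0.   -0.08 -0.06 -0.    0.15  0.  ] F [ 0.4  0.8 -2.7] w 0.0244
```

View pics/w6.png

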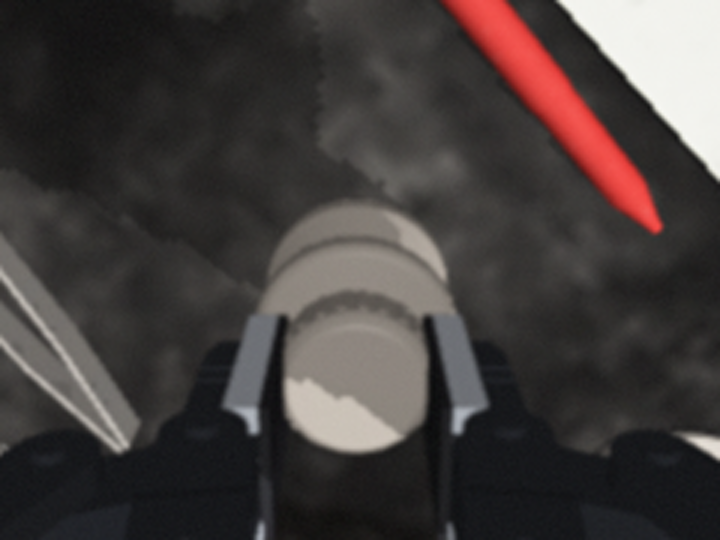

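The plug hangs centred between the pads by its knob at crop (355,385), and it looks upright. I'll lift it and carry it over.

Call:
play_rows --series '[{"dx": 0,"dy": 0,"dz": 10,"turn": 0,"fingers": 1},{"dx": 0,"dy": 0,"dz": 16,"turn": 0,"fingers": 1},{"dx": 0,"dy": 0,"dz": 20,"turn": 0,"fingers": 1},{"dx": 0,"dy": 0,"dz": 20,"turn": 0,"fingers": 1},{"dx": 0,"dy": -5,"dz": 20,"turn": -0.04,"fingers": 1},{"dx": 0,"dy": -10,"dz": 20,"turn": -0.07,"fingers": 1},{"dx": 1,"dy": -15,"dz": 16,"turn": -0.07,"fingers": 1},{"dx": 1,"dy": -20,"dz": 12,"turn": -0.07,"fingers": 1},{"dx": 2,"dy": -20,"dz": 8,"turn": -0.07,"fingers": 1},{"dx": 2,"dy": -20,"dz": 3,"turn": -0.07,"fingers": 1},{"dx": 2,"dy": -20,"dz": 0,"turn": -0.07,"fingers": 1},{"dx": 2,"dy": -20,"dz": 0,"turn": -0.07,"fingers": 1},{"dx": 2,"dy": -20,"dz": 0,"turn": -0.07,"fingers": 1},{"dx": 2,"dy": -20,"dz": 0,"turn": -0.07,"fingers": 1},{"dx": 2,"dy": -20,"dz": 0,"turn": -0.07,"fingers": 1},{"dx": 2,"dy": -20,"dz": 0,"turn": -0.07,"fingers": 1},{"dx": 2,"dy": -16,"dz": 0,"turn": -0.05,"fingers": 1},{"dx": 0,"dy": -12,"dz": 0,"turn": -0.03,"fingers": 1},{"dx": 0,"dy": -8,"dz": 0,"turn": 0,"fingers": 1},{"dx": 0,"dy": -4,"dz": 0,"turn": 0,"fingers": 1}]'

```text
clock: 19.93
position: [0.4196, -0.0422, 0.2118]
ee_rot: [0.014, 0.757, 0.653, 0.01]
contact_force: [0.1, 0.1, -2.5]
width: 0.0246
```

```bash
python3 t.py
```

```text
t 19.93 pos [ 0.4196 -0.0422  0.2118] tilt xy [ 0.0331 -0.0085] rad 0.0341 tan 0.0005 yaw 1.4244 q [-2.660e-01  4.600e-02  1.874e+00  1.000e-03  1.188e+00 -1.691e+00] qd [-0.13  0.01 -0.    0.02  0.01 -0.11] F [ 0.1  0.1 -2.5] w 0.0246
```

```bash
python3 - <<'E'
from h import *
st=get_state(); X,Y,Z=st["position"]
tiles=[]
for n,s in(("wrist",st),("scene",None),("top",None)):
    p=get_image(n)
    exp=proj(p,[[X,Y,Z-.03]],s)[0]
    for d in masks_of(p,"plug"):
        if np.hypot(*(np.array(d["xy"])-exp))<40:
            print(n,d["p"],d["xy"],d["region"].sum(),fit(p,s,d["region"],[X,Y],Z-.047,PLUG[:5] if n=="wrist" else PLUG))
    im=cv2.cvtColor(p["pixels"],cv2.COLOR_RGB2BGR)
    k=4 if n!="wrist" else 2.5
    def draw(c,r,z,col):
        q=proj(p,np.c_[c[0]+r*np.cos(A),c[1]+r*np.sin(A),0*A+z],s); return q,col
    L=[draw((.4246,-.034),.027,.124,(0,255,0)),draw((.4246,-.034),.055,.01,(0,255,0)),draw((X-.0014,Y),.0175,Z-.047,(0,0,255)),draw((X-.0014,Y),.02,Z-.016,(0,0,255))]
    c=proj(p,[[.4246,-.034,.13]],s)[0]; w=int(200/k); x0,y0=int(c[0]-w/2-(0)),int(c[1]-w/2); 
    w=int(260/k); x0,y0=max(0,int(c[0]-w/2)),int(min(max(0,c[1]-w/2),400-w))
    im=cv2.resize(im[y0:y0+w,x0:x0+w],(520,520),interpolation=cv2.INTER_CUBIC); f=520/w
    for q,col in L: cv2.polylines(im,[((q-[x0,y0]+.5)*f).round().astype(np.int32)],True,col,1)
    if n!="top": tiles.append(im)
cv2.imwrite("pics/c7.png",cv2.resize(np.hstack(tiles),(800,400)))
E
```

```text
wrist 0.83 [321.2, 234.1] 3915 (array([ 0.41889735, -0.04142018]), np.float64(0.8114850983592716))
scene 0.74 [287.5, 205.9] 258 (array([ 0.415842  , -0.04377844]), np.float64(0.6895222129086337))
scene 0.61 [281.6, 204.3] 94 (array([ 0.40613318, -0.01838766]), np.float64(0.25517475398710554))
scene 0.37 [297.8, 243.7] 1774 (array([ 0.31214844, -0.15419096]), np.float64(0.26750986471251403))
```

View pics/c7.png

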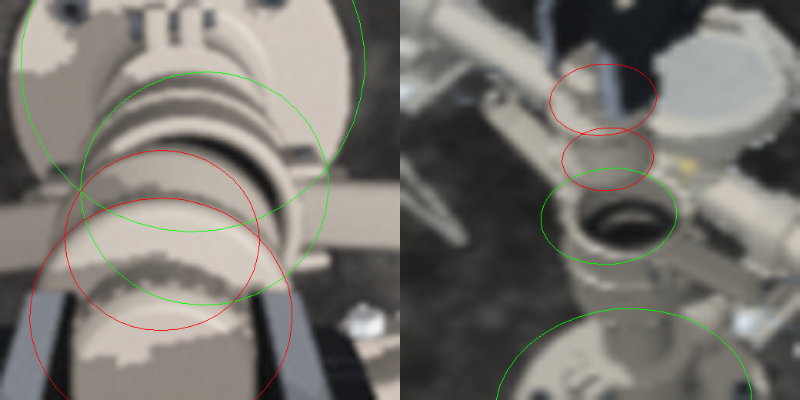

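The overlay shows the predicted rim (green) is off the real one by a few pixels in both views. The real rim lies to the left and lower in the wrist tile, and to the right in the scene tile. I'll view both larger to take better points.

```bash
python3 - <<'E'
from h import *
import pickle
st=get_state(); P={n:get_image(n) for n in("wrist","scene")}
pickle.dump((st,P),open("now.pkl","wb"))
t=[]
for n,(x0,y0,w,h) in dict(wrist=(250,150,160,120),scene=(262,190,80,120)).items():
    im=cv2.cvtColor(P[n]["pixels"],cv2.COLOR_RGB2BGR)[y0:y0+h,x0:x0+w]
    f=3.3 if n=="wrist" else 3.3
    t.append(cv2.resize(im,None,fx=f,fy=f,interpolation=cv2.INTER_CUBIC)); print(t[-1].shape)
cv2.imwrite("pics/c8.png",np.hstack(t))
E
```

```text
(396, 528, 3)
(396, 264, 3)
```

View pics/c8.png

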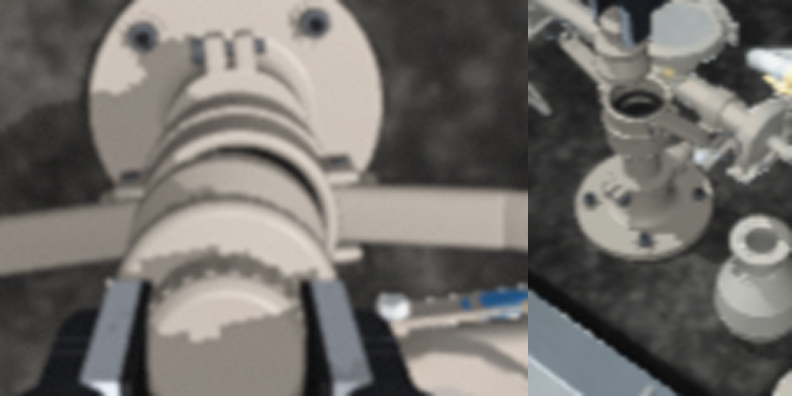

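The wrist tile now shows the foot from x 90 to 382, its bolts at (143,38), (316,22), (130,178) and (340,165), and the rim's right edge at 338. The plug's body spans 118 to 340. The scene tile shows the bore centre at (638,103) and the foot from 576 to 712. I'll refit from these.

```bash
python3 - <<'E'
from h import *
import pickle
from scipy.optimize import least_squares
st,P=pickle.load(open("now.pkl","rb")); pw,ps=P["wrist"],P["scene"]
W=lambda L:(np.array(L,float)+.5)/3.3-.5+[250,150]
S=lambda L:(np.array(L,float)-[528,0]+.5)/3.3-.5+[262,190]
circ=lambda x,y,r,z,n=120:np.c_[x+r*np.cos(np.linspace(0,6.283,n)),y+r*np.sin(np.linspace(0,6.283,n)),np.full(n,z)]
def ext(p,s,x,y,r,z):
    q=proj(p,circ(x,y,r,z),s); return q[:,0].min(),q[:,0].max(),q[:,1].min(),q[:,1].max()
def bl(p,s,x,y,yaw,rb=.0438):
    a=yaw+np.radians([225,135,45,315]); return proj(p,np.c_[x+rb*np.cos(a),y+rb*np.sin(a),0*a+.012],s)
# wrist: bolts + foot
wb=W([(143,38),(316,22),(340,165),(130,178)]); wf=W([(90,0),(382,0)])[:,0]
rimR=W([(338,0)])[0,0]; rimT=W([(0,130)])[0,1]
def rw(v):
    x,y,yaw,h=v; e=ext(pw,st,x,y,.055,.01); r=ext(pw,st,x,y,.027,.125+h)
    B=bl(pw,st,x,y,yaw)
    return np.r_[(B-wb)[:2].ravel(),(B-wb)[2:].ravel()*.5,e[0]-wf[0],e[1]-wf[1],r[1]-rimR,r[2]-rimT]
for nm,f in(("wrist",rw),):
    r=least_squares(f,[.42,-.035,0,0],x_scale=[.01,.01,.1,.01]); print(nm,r.x.round(4),r.fun.round(1))
sb=S([(589,201),(700,192),(644,239)]); sf=[S([(576,0)])[0,0],S([(712,0)])[0,0],S([(528,258)])[0,1]]; bore=S([(638,103)])[0]
def rs(v):
    x,y,yaw,h=v; e=ext(ps,None,x,y,.055,.01); B=bl(ps,None,x,y,yaw)
    d=[np.min(np.hypot(*(B-b).T)) for b in sb]
    e0=ext(ps,None,x,y,.055,0)
    return np.r_[d,e[0]-sf[0],e[1]-sf[1],e0[3]-sf[2],proj(ps,[[x,y,.125+h]],None)[0]-bore]
r=least_squares(rs,[.42,-.035,-.05,0],x_scale=[.01,.01,.1,.01]); print("scene",r.x.round(4),r.fun.round(1))
# plug in wrist
X,Y,Z=st["position"]
body=W([(118,0),(340,0)])[:,0]; bt=W([(0,195)])[0,1]; lip=W([(135,0),(325,0)])[:,0]; lt=W([(0,150)])[0,1]
def rp(v):
    x,y,z=v; a=ext(pw,st,x,y,.02,z+.031); b=ext(pw,st,x,y,.02,z+.008)
    return [a[0]-body[0],a[1]-body[1],a[2]-bt,b[0]-lip[0],b[1]-lip[1],b[2]-lt,(z-(Z-.047))/.001]
r=least_squares(rp,[X,Y,Z-.047]); print("plug wrist",r.x.round(4),np.round(r.fun,1),"TCP",st["position"].round(4))
pl=S([(601,0),(648,0)])[:,0]; pb=S([(528,80)])[0,1]
def rq(v):
    x,y=v; z=Z-.047; b=ext(ps,None,x,y,.02,z+.0055); return [b[0]-pl[0],b[1]-pl[1],ext(ps,None,x,y,.0175,z)[3]-pb]
r=least_squares(rq,[X,Y]); print("plug scene",r.x.round(4),np.round(r.fun,1))
E
```

```text
wrist [ 0.431  -0.0398 -0.0779  0.0066] [-0.2 -1.3 -1.   0.1 -3.2  2.8  4.2  2.4 -1.2 -0.7  1.8 -0.8]
scene [ 0.431  -0.0392 -0.0414 -0.0078] [ 0.6  0.4  0.5 -0.2  0.2  0.6 -0.2  0. ]
plug wrist [ 0.4176 -0.0393  0.1644] [-0.3  0.6 -0.7 -1.5  1.1  0.9 -0.6] TCP [ 0.4197 -0.0406  0.2119]
plug scene [ 0.4219 -0.0384] [-1.4  1.4 -0.1]
```

Call:
play_rows --series '[{"dx": 1,"dy": 0,"dz": -3,"turn": 0.02,"fingers": 1},{"dx": 2,"dy": 0,"dz": -6,"turn": 0.02,"fingers": 1},{"dx": 2,"dy": 0,"dz": -7,"turn": 0.02,"fingers": 1},{"dx": 2,"dy": 0,"dz": -7,"turn": 0.02,"fingers": 1},{"dx": 2,"dy": 0,"dz": -6,"turn": 0.01,"fingers": 1},{"dx": 2,"dy": 0,"dz": -3,"turn": 0,"fingers": 1},{"dx": 0,"dy": 0,"dz": 0,"turn": 0,"fingers": 1}]'

```text
clock: 20.92
position: [0.4316, -0.0392, 0.1759]
ee_rot: [0.013, 0.722, 0.692, 0.011]
contact_force: [-0.4, -0.6, -2.0]
width: 0.0245
```

```bash
python3 t.py; python3 - <<'E'
from h import *
import pickle
st=get_state(); P={n:get_image(n) for n in("wrist","scene")}
pickle.dump((st,P),open("now.pkl","wb"))
t=[]
for n,(x0,y0,w,h,f) in dict(wrist=(260,150,130,120,3.3),scene=(272,190,56,60,6.6)).items():
    im=cv2.cvtColor(P[n]["pixels"],cv2.COLOR_RGB2BGR)[y0:y0+h,x0:x0+w]
    t.append(cv2.resize(im,None,fx=f,fy=f,interpolation=cv2.INTER_CUBIC))
cv2.imwrite("pics/c9.png",np.hstack(t))
E
```

```text
t 20.92 pos [ 0.4316 -0.0392  0.1759] tilt xy [ 0.0331 -0.0036] rad 0.033 tan 0.0048 yaw 1.5288 q [-0.255  0.097  1.915  0.005  1.097 -1.787] qd [ 0.    0.01  0.01 -0.    0.   -0.01] F [-0.4 -0.6 -2. ] w 0.0245
```

View pics/c9.png

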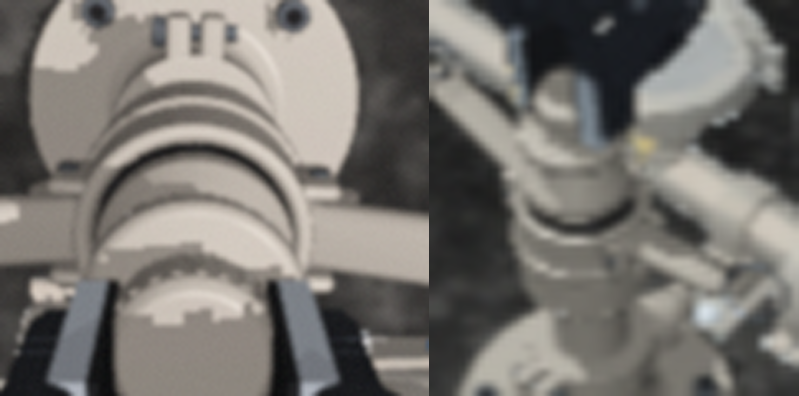

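```bash
python3 - <<'E'
from h import *
import pickle
from scipy.optimize import least_squares
st,P=pickle.load(open("now.pkl","rb")); pw,ps=P["wrist"],P["scene"]
Wx=lambda u:(u+.5)/3.3-.5+260; Wy=lambda v:(v+.5)/3.3-.5+150
Sx=lambda u:(u-429+.5)/6.6-.5+272; Sy=lambda v:(v+.5)/6.6-.5+190
a=np.linspace(0,6.283,120)
def ext(p,s,x,y,r,z):
    q=proj(p,np.c_[x+r*np.cos(a),y+r*np.sin(a),0*a+z],s); return np.array([q[:,0].min(),q[:,0].max(),q[:,1].min(),q[:,1].max()])
def rim(v):
    x,y,z=v;w=ext(pw,st,x,y,.027,z);s=ext(ps,None,x,y,.027,z);b=ext(ps,None,x,y,.0212,z)
    return np.r_[w[0]-Wx(77),w[1]-Wx(312),w[2]-Wy(125),s[0]-Sx(513),s[1]-Sx(648),b[3]-Sy(238)]
def plug(v):
    x,y,z=v;w=ext(pw,st,x,y,.02,z+.008);s=ext(ps,None,x,y,.02,z+.005);b=ext(ps,None,x,y,.0175,z)
    return np.r_[w[0]-Wx(97),w[1]-Wx(295),w[2]-Wy(157),s[0]-Sx(527),s[1]-Sx(635),b[3]-Sy(222)]
for f,z in((rim,.12),(plug,.129)):
    r=least_squares(f,[.43,-.04,z]); print(f.__name__,r.x.round(4),r.fun.round(1))
E
```

```text
rim [ 0.4358 -0.0385  0.1167] [-0.6  1.2 -0.4  0.7  2.1  0.3]
plug [ 0.4309 -0.0383  0.1265] [ 0.2 -0.4  0.1 -0.4 -0.4 -0. ]
```

Call:
play_rows --series '[{"dx": 2,"dy": 0,"dz": -3,"turn": 0,"fingers": 1},{"dx": 1,"dy": 0,"dz": -4,"turn": 0,"fingers": 1},{"dx": 0,"dy": 0,"dz": -4,"turn": 0,"fingers": 1}]'

```text
clock: 21.27
position: [0.4346, -0.0396, 0.166]
ee_rot: [0.013, 0.722, 0.692, 0.011]
contact_force: [-1.7, 0.1, -3.1]
width: 0.0247
```

```bash
python3 t.py
```

```text
t 21.27 pos [ 0.4346 -0.0396  0.166 ] tilt xy [ 0.0338 -0.0048] rad 0.0339 tan 0.0038 yaw 1.5288 q [-0.254  0.111  1.926  0.004  1.07  -1.785] qd [ 0.    0.05  0.08 -0.   -0.13 -0.02] F [-1.7  0.1 -3.1] w 0.0247
```

Call:
play_rows --series '[{"dx": 0,"dy": 0,"dz": -3,"turn": 0,"fingers": 1},{"dx": 0,"dy": 0,"dz": -3,"turn": 0,"fingers": 1}]'

```text
clock: 21.43
position: [0.4342, -0.0395, 0.1592]
ee_rot: [0.013, 0.722, 0.692, 0.01]
contact_force: [-4.3, 0.3, 7.2]
width: 0.0244
```

```bash
python3 t.py
```

```text
t 21.43 pos [ 0.4342 -0.0395  0.1592] tilt xy [ 0.0332 -0.0047] rad 0.0333 tan 0.0038 yaw 1.5288 q [-0.254  0.118  1.938  0.004  1.053 -1.785] qd [-0.    0.03  0.06  0.   -0.1  -0.  ] F [-4.3  0.3  7.2] w 0.0244
```

Call:
play_rows --series '[{"dx": -1,"dy": 0,"dz": 0,"turn": 0,"fingers": 1}]'

```text
clock: 21.52
position: [0.4336, -0.0395, 0.1589]
ee_rot: [0.013, 0.722, 0.692, 0.011]
contact_force: [-0.1, 0.0, -2.8]
width: 0.0247
```

```bash
python3 t.py
```

```text
t 21.52 pos [ 0.4336 -0.0395  0.1589] tilt xy [ 0.0338 -0.0047] rad 0.0339 tan 0.004 yaw 1.5287 q [-0.254  0.117  1.94   0.005  1.051 -1.785] qd [-0.01 -0.02  0.03  0.   -0.01 -0.01] F [-0.1  0.  -2.8] w 0.0247
```

Call:
play_rows --series '[{"dx": -1,"dy": 0,"dz": -1,"turn": 0,"fingers": 1}]'

```text
clock: 21.6
position: [0.4335, -0.0396, 0.1586]
ee_rot: [0.014, 0.722, 0.692, 0.011]
contact_force: [-1.4, 0.8, 5.6]
width: 0.0246
```

```bash
python3 t.py
```

```text
t 21.6 pos [ 0.4335 -0.0396  0.1586] tilt xy [ 0.0361 -0.0047] rad 0.0361 tan 0.0045 yaw 1.5285 q [-0.255  0.116  1.942  0.005  1.048 -1.786] qd [-0.01 -0.01  0.03  0.01 -0.04 -0.01] F [-1.4  0.8  5.6] w 0.0246
```

Call:
play_rows --series '[{"dx": 0,"dy": 0,"dz": -2,"turn": 0,"fingers": 1}]'

```text
clock: 21.68
position: [0.4342, -0.0397, 0.1577]
ee_rot: [0.015, 0.722, 0.692, 0.012]
contact_force: [-2.9, 1.2, 6.9]
width: 0.0249
```

```bash
python3 t.py
```

```text
t 21.68 pos [ 0.4342 -0.0397  0.1577] tilt xy [ 0.0385 -0.0052] rad 0.0386 tan 0.0047 yaw 1.5284 q [-0.255  0.117  1.944  0.005  1.043 -1.786] qd [-0.    0.01  0.02  0.   -0.06 -0.  ] F [-2.9  1.2  6.9] w 0.0249
```

Call:
play_rows --series '[{"dx": 0,"dy": 0,"dz": -2,"turn": 0,"fingers": 1}]'

```text
clock: 21.77
position: [0.4344, -0.0397, 0.1567]
ee_rot: [0.016, 0.722, 0.692, 0.012]
contact_force: [-3.4, 0.5, 6.9]
width: 0.0243
```

```bash
python3 t.py
```

```text
t 21.77 pos [ 0.4344 -0.0397  0.1567] tilt xy [ 0.0394 -0.0053] rad 0.0395 tan 0.0048 yaw 1.5284 q [-0.255  0.118  1.946  0.006  1.039 -1.786] qd [ 0.    0.01  0.03  0.   -0.05 -0.  ] F [-3.4  0.5  6.9] w 0.0243
```

Call:
play_rows --series '[{"dx": -1,"dy": 0,"dz": -3,"turn": 0,"fingers": 1},{"dx": 0,"dy": 0,"dz": -3,"turn": 0,"fingers": 1}]'

```text
clock: 21.93
position: [0.4343, -0.0397, 0.1531]
ee_rot: [0.017, 0.722, 0.692, 0.014]
contact_force: [-3.7, 0.7, 7.3]
width: 0.0247
```

Call:
play_rows --series '[{"dx": -1,"dy": 0,"dz": -3,"turn": 0,"fingers": 1},{"dx": 0,"dy": 0,"dz": -3,"turn": 0,"fingers": 1}]'

```text
clock: 22.1
position: [0.4342, -0.0397, 0.1495]
ee_rot: [0.019, 0.722, 0.692, 0.015]
contact_force: [-3.3, 1.4, 8.6]
width: 0.0246
```

```bash
python3 t.py
```

```text
t 22.1 pos [ 0.4342 -0.0397  0.1495] tilt xy [ 0.047  -0.0062] rad 0.0471 tan 0.0059 yaw 1.5283 q [-0.256  0.121  1.962  0.007  1.011 -1.788] qd [ 0.    0.02  0.04 -0.   -0.07 -0.  ] F [-3.3  1.4  8.6] w 0.0246
```

Call:
play_rows --series '[{"dx": -1,"dy": 0,"dz": -3,"turn": 0,"fingers": 1}]'

```text
clock: 22.18
position: [0.434, -0.0397, 0.1477]
ee_rot: [0.019, 0.722, 0.692, 0.016]
contact_force: [-2.1, 1.3, 6.7]
width: 0.0247
```

Call:
play_rows --series '[{"dx": 0,"dy": 0,"dz": -3,"turn": 0,"fingers": 1}]'

```text
clock: 22.27
position: [0.4342, -0.0397, 0.1463]
ee_rot: [0.02, 0.722, 0.692, 0.016]
contact_force: [-6.0, 1.1, 18.2]
width: 0.0243
```

Call:
play_rows --series '[{"dx": -1,"dy": 0,"dz": -3,"turn": 0,"fingers": 1}]'

```text
clock: 22.35
position: [0.4341, -0.0397, 0.1455]
ee_rot: [0.021, 0.722, 0.692, 0.017]
contact_force: [-4.4, 2.6, 20.3]
width: 0.0244
```

Call:
play_rows --series '[{"dx": 0,"dy": 0,"dz": -3,"turn": 0,"fingers": 1}]'

```text
clock: 22.43
position: [0.4342, -0.0396, 0.1451]
ee_rot: [0.022, 0.722, 0.692, 0.017]
contact_force: [-8.3, 2.1, 24.3]
width: 0.0242
```

The gasket drag held steady at about 9 N over 11 mm, and then the force climbed past 18 N, so the plug is home. I'll ease off and open.

Call:
play_rows --series '[{"dx": 0,"dy": 0,"dz": 1,"turn": 0,"fingers": 1}]'

```text
clock: 22.52
position: [0.434, -0.0396, 0.1474]
ee_rot: [0.022, 0.722, 0.692, 0.018]
contact_force: [-2.0, 0.6, -2.7]
width: 0.0249
```

Call:
play_rows --series '[{"dx": 0,"dy": 0,"dz": 0,"turn": 0,"fingers": -1},{"dx": 0,"dy": 0,"dz": 0,"turn": 0,"fingers": -1},{"dx": 0,"dy": 0,"dz": 0,"turn": 0,"fingers": -1},{"dx": 0,"dy": 0,"dz": 0,"turn": 0,"fingers": -1}]' --squeeze 20

```text
clock: 22.85
position: [0.4361, -0.0401, 0.1493]
ee_rot: [0.025, 0.722, 0.692, 0.02]
contact_force: [1.2, -0.2, 0.2]
width: 0.0723
```

```bash
python3 t.py
```

```text
t 22.85 pos [ 0.4361 -0.0401  0.1493] tilt xy [ 0.0631 -0.0092] rad 0.0634 tan 0.0071 yaw 1.5284 q [-0.257  0.116  1.97   0.008  0.992 -1.79 ] qd [-0.    0.   -0.   -0.   -0.01  0.  ] F [ 1.2 -0.2  0.2] w 0.0723
```

Call:
play_rows --series '[{"dx": 0,"dy": 0,"dz": 10,"turn": 0,"fingers": -1},{"dx": 0,"dy": 0,"dz": 25,"turn": 0,"fingers": -1},{"dx": 0,"dy": 0,"dz": 30,"turn": 0,"fingers": -1},{"dx": 0,"dy": 0,"dz": 30,"turn": 0,"fingers": -1},{"dx": 0,"dy": 0,"dz": 20,"turn": 0,"fingers": -1},{"dx": 0,"dy": 0,"dz": 10,"turn": 0,"fingers": -1},{"dx": 0,"dy": 0,"dz": 5,"turn": 0,"fingers": -1}]'

```text
clock: 23.43
position: [0.4343, -0.0397, 0.2811]
ee_rot: [0.022, 0.722, 0.692, 0.018]
contact_force: [-0.2, 0.4, -0.2]
width: 0.0852
```

```bash
python3 t.py
```

```text
t 23.43 pos [ 0.4343 -0.0397  0.2811] tilt xy [ 0.056  -0.0071] rad 0.056 tan 0.0074 yaw 1.5279 q [-0.257  0.01   1.735  0.008  1.341 -1.787] qd [ 0.   -0.04 -0.13 -0.    0.15  0.  ] F [-0.2  0.4 -0.2] w 0.0852
```

Call:
play_rows --series '[{"dx": 0,"dy": 0,"dz": -6,"turn": 0,"fingers": -1},{"dx": 0,"dy": 0,"dz": -12,"turn": 0,"fingers": -1},{"dx": 0,"dy": 0,"dz": -18,"turn": 0,"fingers": -1},{"dx": 0,"dy": 0,"dz": -24,"turn": 0,"fingers": -1},{"dx": 0,"dy": 0,"dz": -28,"turn": 0,"fingers": -1},{"dx": 0,"dy": 0,"dz": 25,"turn": 0,"fingers": -1},{"dx": 0,"dy": 0,"dz": 25,"turn": 0,"fingers": -1},{"dx": 0,"dy": 0,"dz": 20,"turn": 0,"fingers": -1},{"dx": 0,"dy": 0,"dz": 15,"turn": 0,"fingers": -1},{"dx": 0,"dy": 0,"dz": 10,"turn": 0,"fingers": -1},{"dx": 0,"dy": 0,"dz": 5,"turn": 0,"fingers": -1}]'

```text
clock: 24.35
position: [0.4192, -0.0359, 0.2705]
ee_rot: [0.004, 0.722, 0.692, 0.007]
contact_force: [0.6, 0.0, 0.1]
width: 0.0856
```

```bash
python3 t.py
```

```text
t 24.35 pos [ 0.4192 -0.0359  0.2705] tilt xy [0.0165 0.0034] rad 0.0151 tan 0.0075 yaw 1.5274 q [-0.258  0.013  1.757  0.008  1.357 -1.786] qd [ 0.   -0.02 -0.09  0.    0.14  0.  ] F [0.6 0.  0.1] w 0.0856
```

Call:
play_rows --series '[{"dx": 1,"dy": -1,"dz": -5,"turn": 0,"fingers": -1},{"dx": 2,"dy": -1,"dz": -10,"turn": 0,"fingers": -1},{"dx": 2,"dy": -1,"dz": -15,"turn": 0,"fingers": -1},{"dx": 2,"dy": -1,"dz": -20,"turn": 0,"fingers": -1},{"dx": 2,"dy": 0,"dz": -20,"turn": 0,"fingers": -1},{"dx": 2,"dy": 0,"dz": -15,"turn": 0,"fingers": -1},{"dx": 0,"dy": 0,"dz": -8,"turn": 0,"fingers": -1},{"dx": 0,"dy": 0,"dz": 0,"turn": 0,"fingers": -1}]'

```text
clock: 25.02
position: [0.4251, -0.0391, 0.162]
ee_rot: [-0.001, 0.722, 0.691, 0.004]
contact_force: [-0.4, -0.3, 0.6]
width: 0.0853
```

```bash
python3 t.py
```

```text
t 25.02 pos [ 0.4251 -0.0391  0.162 ] tilt xy [0.0036 0.0066] rad 0.0018 tan 0.0073 yaw 1.5271 q [-0.261  0.117  1.93   0.008  1.093 -1.792] qd [-0.    0.02  0.03  0.   -0.01 -0.  ] F [-0.4 -0.3  0.6] w 0.0853
```

Call:
play_rows --series '[{"dx": 2,"dy": 0,"dz": 0,"turn": 0,"fingers": -1},{"dx": 3,"dy": 0,"dz": 0,"turn": 0,"fingers": -1},{"dx": 2,"dy": 0,"dz": 0,"turn": 0,"fingers": -1},{"dx": 0,"dy": 0,"dz": 0,"turn": 0,"fingers": -1}]'

```text
clock: 25.35
position: [0.4313, -0.0388, 0.1596]
ee_rot: [-0.003, 0.722, 0.691, 0.002]
contact_force: [1.0, -0.2, 0.7]
width: 0.0857
```

```bash
python3 t.py; python3 - <<'E'
from h import *
st=get_state(); X,Y,Z=st["position"]
for n,s in(("wrist",st),("scene",None)):
    p=get_image(n); e=proj(p,[[.432,-.0395,.135]],s)[0]; print(n,e)
    for d in masks_of(p,"plug"):
        if np.hypot(*(np.array(d["xy"])-e))<40: print(d["p"],d["xy"],d["region"].sum(),fit(p,s,d["region"],[.432,-.0395],.098,PLUG[4:] if n=="scene" else PLUG[4:]))
E
```

```text
t 25.35 pos [ 0.4313 -0.0388  0.1596] tilt xy [-0.001   0.0078] rad -0.0029 tan 0.0073 yaw 1.5269 q [-0.257  0.131  1.92   0.008  1.094 -1.787] qd [-0. -0. -0. -0.  0.  0.] F [ 1.  -0.2  0.7] w 0.0857
wrist [316.07984811 240.15713829]
0.84 [318.8, 234.6] 3440 (array([ 0.43181388, -0.03885663]), np.float64(0.898844556779202))
0.68 [316.0, 202.9] 12123 (array([ 0.38945468, -0.03670401]), np.float64(0.2891150328481258))
scene [294.83167257 215.54201233]
0.62 [291.4, 216.7] 222 (array([ 0.42945083, -0.04319392]), np.float64(0.8747903856903297))
```

The plug sits at about (0.432, -0.039) and the tool is centred over it with almost no tilt. I'll bring the open fingers down on both arms together.

Call:
play_rows --series '[{"dx": 0,"dy": 0,"dz": -4,"turn": 0,"fingers": -1},{"dx": 0,"dy": 0,"dz": -5,"turn": 0,"fingers": -1}]'

```text
clock: 25.72
position: [0.4317, -0.039, 0.1517]
ee_rot: [-0.002, 0.722, 0.691, 0.003]
contact_force: [-0.3, -0.2, -1.0]
width: 0.0854
```

Call:
play_rows --series '[{"dx": 0,"dy": 0,"dz": -5,"turn": 0,"fingers": -1},{"dx": 0,"dy": 0,"dz": -5,"turn": 0,"fingers": -1}]'

```text
clock: 25.88
position: [0.4316, -0.039, 0.1409]
ee_rot: [-0.001, 0.722, 0.691, 0.003]
contact_force: [-0.8, -0.9, 0.7]
width: 0.0854
```

Call:
play_rows --series '[{"dx": 0,"dy": 0,"dz": -4,"turn": 0,"fingers": -1},{"dx": 0,"dy": 0,"dz": -4,"turn": 0,"fingers": -1}]'

```text
clock: 26.05
position: [0.4311, -0.0388, 0.1315]
ee_rot: [-0.002, 0.722, 0.691, 0.003]
contact_force: [-1.7, 0.1, -0.2]
width: 0.0855
```

```bash
python3 t.py
```

```text
t 26.05 pos [ 0.4311 -0.0388  0.1315] tilt xy [0.0021 0.0069] rad 0.0002 tan 0.0072 yaw 1.5269 q [-0.257  0.161  1.965  0.009  1.015 -1.788] qd [-0.    0.07  0.09 -0.   -0.14 -0.  ] F [-1.7  0.1 -0.2] w 0.0855
```

Call:
play_rows --series '[{"dx": 0,"dy": 0,"dz": -4,"turn": 0,"fingers": -1}]'

```text
clock: 26.13
position: [0.4311, -0.0386, 0.127]
ee_rot: [-0.002, 0.723, 0.691, 0.003]
contact_force: [-0.2, 1.1, 1.9]
width: 0.0857
```

Call:
play_rows --series '[{"dx": 0,"dy": 0,"dz": -4,"turn": 0,"fingers": -1}]'

```text
clock: 26.22
position: [0.4314, -0.0387, 0.1229]
ee_rot: [-0.002, 0.723, 0.691, 0.003]
contact_force: [-0.9, -0.6, 6.9]
width: 0.0857
```

Call:
play_rows --series '[{"dx": 0,"dy": 0,"dz": -4,"turn": 0,"fingers": -1}]'

```text
clock: 26.3
position: [0.4316, -0.039, 0.1192]
ee_rot: [-0.001, 0.722, 0.691, 0.003]
contact_force: [-1.7, -0.4, 9.0]
width: 0.0855
```

Call:
play_rows --series '[{"dx": 0,"dy": 0,"dz": -4,"turn": 0,"fingers": -1}]'

```text
clock: 26.38
position: [0.4317, -0.0393, 0.1156]
ee_rot: [-0.001, 0.722, 0.691, 0.003]
contact_force: [-2.6, 0.8, 6.6]
width: 0.0857
```

```bash
python3 t.py
```

```text
t 26.38 pos [ 0.4317 -0.0393  0.1156] tilt xy [0.0031 0.0061] rad 0.0015 tan 0.0067 yaw 1.527 q [-0.257  0.181  1.989  0.008  0.971 -1.789] qd [ 0.    0.06  0.07 -0.   -0.12  0.  ] F [-2.6  0.8  6.6] w 0.0857
```

Call:
play_rows --series '[{"dx": 0,"dy": 0,"dz": -4,"turn": 0,"fingers": -1}]'

```text
clock: 26.47
position: [0.4317, -0.0392, 0.1119]
ee_rot: [-0.001, 0.722, 0.691, 0.003]
contact_force: [-1.2, 0.5, 7.0]
width: 0.0854
```

Call:
play_rows --series '[{"dx": 0,"dy": 0,"dz": -4,"turn": 0,"fingers": -1}]'

```text
clock: 26.55
position: [0.4321, -0.0394, 0.1082]
ee_rot: [-0.001, 0.722, 0.691, 0.003]
contact_force: [-0.2, 0.1, 7.4]
width: 0.0854
```

Call:
play_rows --series '[{"dx": 0,"dy": 0,"dz": -4,"turn": 0,"fingers": -1}]'

```text
clock: 26.63
position: [0.4326, -0.0395, 0.1046]
ee_rot: [-0.0, 0.722, 0.691, 0.004]
contact_force: [-0.7, 0.5, 7.0]
width: 0.0852
```

Call:
play_rows --series '[{"dx": 0,"dy": 0,"dz": -4,"turn": 0,"fingers": -1}]'

```text
clock: 26.72
position: [0.4332, -0.0398, 0.1011]
ee_rot: [0.001, 0.722, 0.691, 0.004]
contact_force: [0.1, 1.7, 6.1]
width: 0.0855
```

```bash
python3 t.py
```

```text
t 26.72 pos [ 0.4332 -0.0398  0.1011] tilt xy [0.0069 0.0049] rad 0.0054 tan 0.0065 yaw 1.5269 q [-0.257  0.2    2.009  0.008  0.927 -1.789] qd [-0.    0.06  0.06  0.   -0.14  0.  ] F [0.1 1.7 6.1] w 0.0855
```

Call:
play_rows --series '[{"dx": -1,"dy": 0,"dz": -4,"turn": 0,"fingers": -1}]'

```text
clock: 26.8
position: [0.4333, -0.04, 0.0975]
ee_rot: [0.002, 0.722, 0.691, 0.005]
contact_force: [-0.5, 0.6, 5.2]
width: 0.0854
```

Call:
play_rows --series '[{"dx": 0,"dy": 0,"dz": -3,"turn": 0,"fingers": -1}]'

```text
clock: 26.88
position: [0.4338, -0.0401, 0.0947]
ee_rot: [0.002, 0.722, 0.691, 0.005]
contact_force: [-0.9, 0.1, 6.0]
width: 0.0851
```

```bash
python3 t.py
```

```text
t 26.88 pos [ 0.4338 -0.0401  0.0947] tilt xy [0.0105 0.0041] rad 0.0091 tan 0.0066 yaw 1.5269 q [-0.258  0.208  2.02   0.008  0.905 -1.79 ] qd [-0.    0.05  0.04  0.   -0.1  -0.  ] F [-0.9  0.1  6. ] w 0.0851
```

Call:
play_rows --series '[{"dx": -1,"dy": 1,"dz": 0,"turn": 0,"fingers": -0.6},{"dx": 0,"dy": 0,"dz": 0,"turn": 0,"fingers": -0.4}]' --squeeze 20

```text
clock: 27.05
position: [0.434, -0.0394, 0.0951]
ee_rot: [0.003, 0.722, 0.691, 0.006]
contact_force: [-2.8, 1.3, 7.3]
width: 0.0667
```

Call:
play_rows --series '[{"dx": 0,"dy": 0,"dz": 0,"turn": 0,"fingers": 0},{"dx": 0,"dy": 0,"dz": 0,"turn": 0,"fingers": 0}]'

```text
clock: 27.22
position: [0.434, -0.0394, 0.0952]
ee_rot: [0.003, 0.722, 0.691, 0.006]
contact_force: [-0.2, -0.6, 2.1]
width: 0.0669
```

Call:
play_rows --series '[{"dx": 0,"dy": 0,"dz": 0,"turn": 0,"fingers": 0},{"dx": 0,"dy": 0,"dz": 0,"turn": 0,"fingers": 0},{"dx": 0,"dy": 0,"dz": 0,"turn": 0,"fingers": 0}]'

```text
clock: 27.47
position: [0.434, -0.0394, 0.0952]
ee_rot: [0.003, 0.723, 0.691, 0.006]
contact_force: [0.1, -0.6, 3.1]
width: 0.0666
```

```bash
python3 t.py
```

```text
t 27.47 pos [ 0.434  -0.0394  0.0952] tilt xy [0.013  0.0033] rad 0.0117 tan 0.0065 yaw 1.5267 q [-0.256  0.206  2.021  0.008  0.904 -1.788] qd [-0. -0. -0.  0.  0. -0.] F [ 0.1 -0.6  3.1] w 0.0666
```

The opening is 66.7 mm, which matches the 67 mm across shut arms. I'll release, go up and check.

Call:
play_rows --series '[{"dx": 0,"dy": 0,"dz": 0,"turn": 0,"fingers": -1},{"dx": 0,"dy": 0,"dz": 0,"turn": 0,"fingers": -1},{"dx": 0,"dy": 0,"dz": 0,"turn": 0,"fingers": -1},{"dx": 0,"dy": 0,"dz": 5,"turn": 0,"fingers": -1},{"dx": 0,"dy": 0,"dz": 10,"turn": 0,"fingers": -1},{"dx": 0,"dy": 0,"dz": 20,"turn": 0,"fingers": -1},{"dx": 0,"dy": 0,"dz": 25,"turn": 0,"fingers": -1},{"dx": 0,"dy": 0,"dz": 25,"turn": 0,"fingers": -1},{"dx": -5,"dy": 0,"dz": 25,"turn": 0,"fingers": -1},{"dx": -15,"dy": 0,"dz": 25,"turn": 0,"fingers": -1},{"dx": -20,"dy": 0,"dz": 20,"turn": 0,"fingers": -1},{"dx": -20,"dy": 0,"dz": 10,"turn": 0,"fingers": -1},{"dx": -20,"dy": 0,"dz": 5,"turn": 0,"fingers": -1},{"dx": -10,"dy": 0,"dz": 0,"turn": 0,"fingers": -1},{"dx": 0,"dy": 0,"dz": 0,"turn": 0,"fingers": -1}]'

```text
clock: 28.72
position: [0.3364, -0.038, 0.2736]
ee_rot: [0.001, 0.722, 0.692, 0.004]
contact_force: [0.6, 0.5, -0.1]
width: 0.0853
```

```bash
python3 t.py; python3 - <<'E'
from h import *
st=get_state(); t=[]
for n,s in(("wrist",st),("scene",None)):
    p=get_image(n); e=proj(p,[[.432,-.039,.1 if n=="scene" else .13]],s)[0].astype(int); w,h,f=(100,100,4) if n=="wrist" else (66,66,6.06)
    x0,y0=e[0]-w//2,min(e[1]-h//2,400-h); im=cv2.cvtColor(p["pixels"],cv2.COLOR_RGB2BGR)[y0:y0+h,x0:x0+w]
    t.append(cv2.resize(im,(400,400),interpolation=cv2.INTER_CUBIC))
    for d in masks_of(p,"plug"):
        print(n,d["p"],d["xy"],d["region"].sum())
cv2.imwrite("pics/end.png",np.hstack(t))
E
```

```text
t 28.72 pos [ 0.3364 -0.038   0.2736] tilt xy [0.0074 0.004 ] rad 0.0057 tan 0.0062 yaw 1.528 q [-0.326 -0.119  1.87   0.006  1.385 -1.855] qd [-0.   -0.01 -0.02  0.01 -0.01  0.  ] F [ 0.6  0.5 -0.1] w 0.0853
wrist 0.97 [319.4, 272.3] 1096
scene 0.51 [294.2, 218.6] 214
scene 0.44 [301.4, 181.0] 132
```

View pics/end.png

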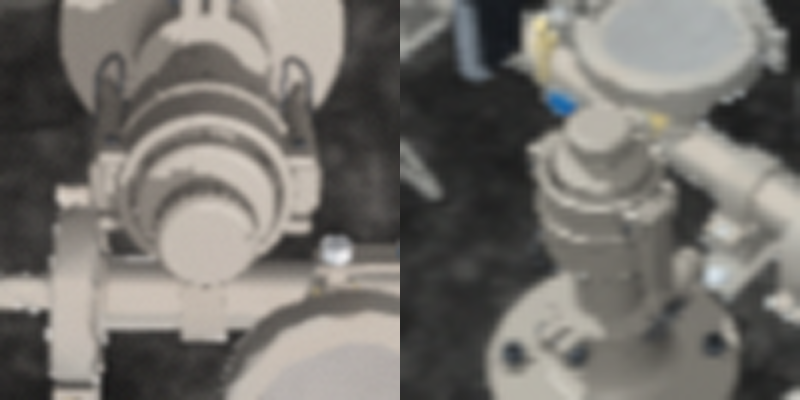

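Both arms hang flat at the coupler's sides, with pull rings at (108,75) and (295,75) in the wrist tile. The plug sits low and centred in the mouth, and the gripper is clear.

```bash
python3 -c "from rig import sign_off; print(sign_off())"
```

```text
the job is handed in; nothing more can be done
None
```

The plug is in the coupler with both cam arms shut over it, and I handed the job in at about 29 s of the 51 s allowed.

- **Plug:** I took the grooved plug nearest the robot by its knob. It went into the bore against a steady drag of about 9 N, then the force climbed at the seat, which I took as home.
- **Push force:** The last reading before I eased off was 24.3 N. With the plug's weight of about 2.8 N added, the force on the gasket may briefly have been slightly over the 25 N you asked for.
- **Arms:** I swung both arms down together with the open fingers, at 5 to 9 N in total. I then pressed them flat with a 20 N grip. The opening stopped at 66.6 mm, against 67 mm expected for shut arms.
- **Last checks:** The final picture shows both arms hanging flat at the coupler's sides and the plug low and centred in the mouth. The gripper was open and clear, with no force on it. I did not measure the arm angles directly.
- **Disagreements on the way:** The first estimate of the stand's position was about 6 to 8 mm off, and I corrected it from closer views. The pictures put the rim about 8 mm below nominal, but by feel it was near nominal, and I went by feel. The tool picked up a few degrees of tilt during fast moves, which I brought back to under 1° before closing the arms.
- **Other things on the bench:** I did not touch any of them on purpose, and I did not compare their positions before and after.

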